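# Reload the blow-drying rack with rinsed sample jars

### The job

Reload the jar drying rack: first shut its air valve, and only then take the dry jars that stand on its pegs off and stand them mouth-down in the steel tray, and put every rinsed square jar lying on the bench mouth-down over a peg that suits its size (wide jars on the thick pegs, narrow jars on the thin pegs), right down with the rim flat on the drip plate. When all the jars are in place, and not before, open the air valve halfway, to 45 degrees; leave the pot, the tin and the knife where they are.

Things in the scene. Friction and masses are not known exactly. Their poses are not given: they have to be found in the camera images.
- wide_a: Wide square-section white plastic sample jar, 56 x 56 mm outside, 82 mm long from base to mouth, walls and base 3 mm, open at one end, starts lying on one flat side. Origin at the middle of the jar (28 mm above the bench while lying, 41 mm from mouth and base); its x axis points along the jar, out of the mouth. May be absent.
- wide_a_mouth (a point): Centre of the open mouth of wide_a, in the plane of the rim (41 mm from the jar's middle along its x axis).
- wide_b: Wide square-section white plastic sample jar, 56 x 56 mm outside, 82 mm long from base to mouth, walls and base 3 mm, open at one end, starts lying on one flat side. Origin at the middle of the jar (28 mm above the bench while lying, 41 mm from mouth and base); its x axis points along the jar, out of the mouth. May be absent.
- wide_b_mouth (a point): Centre of the open mouth of wide_b, in the plane of the rim (41 mm from the jar's middle along its x axis).
- narrow_a: Narrow square-section white plastic sample jar, 36 x 36 mm outside, 74 mm long from base to mouth, walls and base 3 mm, open at one end, starts lying on one flat side. Origin at the middle of the jar (18 mm above the bench while lying, 37 mm from mouth and base); its x axis points along the jar, out of the mouth. May be absent.
- narrow_a_mouth (a point): Centre of the open mouth of narrow_a, in the plane of the rim (37 mm from the jar's middle along its x axis).
- narrow_b: Narrow square-section white plastic sample jar, 36 x 36 mm outside, 74 mm long from base to mouth, walls and base 3 mm, open at one end, starts lying on one flat side. Origin at the middle of the jar (18 mm above the bench while lying, 37 mm from mouth and base); its x axis points along the jar, out of the mouth. May be absent.
- narrow_b_mouth (a point): Centre of the open mouth of narrow_b, in the plane of the rim (37 mm from the jar's middle along its x axis).
- dry_wide: Wide jar of the same make (56 x 56 mm, 82 mm long, wall 3 mm), already dry: it starts mouth-down on a thick peg of the rack, its sides about square with the rack. Origin at the middle of the jar; its x axis points along the jar, out of the mouth (down at the start). May be absent.
- dry_wide_mouth (a point): Centre of the open mouth of dry_wide, in the plane of the rim (41 mm from the jar's middle along its x axis).
- dry_narrow: Narrow jar of the same make (36 x 36 mm, 74 mm long, wall 3 mm), already dry: it starts mouth-down on a thin peg of the rack, its sides about square with the rack. Origin at the middle of the jar; its x axis points along the jar, out of the mouth (down at the start). May be absent.
- dry_narrow_mouth (a point): Centre of the open mouth of dry_narrow, in the plane of the rim (37 mm from the jar's middle along its x axis).
- tray_in (a point): Centre of the inner floor (4 mm above the bench) of the steel tray for dry jars, right of the rack: 140 mm (x) by 180 mm (y) outside, walls 4 mm thick, 18 mm high. x and y along its sides, z up.
- thick_a_foot (a point): Foot of a thick upright steel drying peg (36 mm diameter, 58 mm tall, tapered tip): the centre of the top of the 92 mm square grey drip plate on which it stands, 22 mm above the bench. A seated jar's rim rests here. z is up along the peg; x is the rack's x axis (away from the robot, square to the row); the four pegs stand in a row along y, 100 mm apart, in any order.
- thick_b_foot (a point): Foot of a thick upright steel drying peg (36 mm diameter, 58 mm tall, tapered tip): the centre of the top of the 92 mm square grey drip plate on which it stands, 22 mm above the bench. A seated jar's rim rests here. z is up along the peg; x is the rack's x axis (away from the robot, square to the row); the four pegs stand in a row along y, 100 mm apart, in any order.
- thin_a_foot (a point): Foot of a thin upright steel drying peg (16 mm diameter, 52 mm tall, tapered tip): the centre of the top of the 92 mm square grey drip plate on which it stands, 22 mm above the bench. A seated jar's rim rests here. z is up along the peg; x is the rack's x axis (away from the robot, square to the row); the four pegs stand in a row along y, 100 mm apart, in any order.
- thin_b_foot (a point): Foot of a thin upright steel drying peg (16 mm diameter, 52 mm tall, tapered tip): the centre of the top of the 92 mm square grey drip plate on which it stands, 22 mm above the bench. A seated jar's rim rests here. z is up along the peg; x is the rack's x axis (away from the robot, square to the row); the four pegs stand in a row along y, 100 mm apart, in any order.
- valve_lever (a joint): Angle of the air ball valve's grey lever: 0 = shut (lever square to the row of pegs, pointing towards the robot), 1.571 = fully open (lever in line with the row, pointing outwards, to +y); 0.785 is halfway. It turns clockwise from above as it opens, about a vertical axis, with some friction, and stays where it is left.
- valve_axis (a point): On the vertical axis of the valve lever, at mid-height of the lever (52 mm above the bench), at the left (+y) end of the rack.
- lever_grip (a point): A point on the valve lever 65 mm from its axis, at mid-height. The lever is a bar 95 mm long, 14 mm wide and 16 mm high, ending 24 mm beyond this point; nothing lies under its outer part but the bench. The point's -x axis points from the valve axis outwards along the lever.
- ink_pot: Bystander: white ink pot with a black lid, 54 mm diameter, 62 mm tall, right of and behind the rack. Origin at the centre of its underside.
- tin: Bystander: closed tin, 72 mm diameter, 100 mm tall, on the left. Origin at the centre of its underside.
- ink_knife: Bystander: ink knife lying behind the rack, about 200 mm long. Origin near its middle.
Things that resemble listed ones, but are neither listed nor needed, are in the scene too. Leave any purple or red look-alike of the dry_narrow alone.

How it is judged:
By the outcome, as a careful person would: the job done as asked, in the order asked, and still so for the second after the job is handed in, with the robot touching nothing.
Of wide_a, wide_b, narrow_a, narrow_b only 3 to 4 are there at a start; the rules pass over those that are not, and their reading is None.
Of dry_wide, dry_narrow only 1 to 2 are there at a start; the rules pass over those that are not, and their reading is None.
At some moment in a run one of wide_a, wide_b, narrow_a, narrow_b may be knocked a few centimetres aside while the robot is not near it.
It also fails if it takes over 210 s, if anything falls off the work surface, if the arm or the gripper's body presses on something with over 40 N, if the wrist force passes 120 N, or if a joint passes its speed limit or range.

### The arm

A 6-joint arm with a two-finger parallel gripper is mounted at the origin on the work surface. World frame = base frame: x ahead of the robot, y to its left, z up, the work surface at z = 0. Lengths are in mm, angles in degrees, forces in N, time in s.
With the tool pointing down it reaches from about 350 to 850 mm from the base axis. Payload 8.1 kg.
Tool frame: the origin (TCP) lies midway between the tips of the shut fingers; the grasp point (between the pads) lies 19 mm behind it; z points along the fingers, y is the line along which they close (so a half turn about z gives the same grasp; the last joint's range is limited). The gripper opens to 85 mm and grips with 20 to 120 N. Pads are 22 mm wide; open, the fingers measure 114 mm over their backs; the gripper's body (76 mm by 85 mm) begins 54 mm behind the grasp point. The pads swing forward as they close: fully open they stand 13 mm farther back than shut.
Start: joints at [60.882, 7.471, 85.268, -0, 87.261, -4.893], TCP at [246.169, 547.18, 231.292] pointing down, gripper open.
Joint ranges: [-169.43, 169.43], [-51.17, 129.36], [1.28, 143.12], [-76.62, 256.62], [0, 156.53], [-152.29, 152.29]. Speed limits (degrees/s): [136.94, 136.94, 159.86, 180, 180, 180].

### API

Orientations are given as [roll, pitch, yaw] about the fixed x, y, z axes, in that order (R = Rz(yaw) Ry(pitch) Rx(roll)).
In Python, from bench import sensors, optics, r gives the robot as it stands.
- The arm moves only by the tool apply_moves, never from a script. Its argument "targets" is a list of rows, each a list of 7 numbers: the shift along the tool's x, y, z in mm, then the turn, a rotation vector about the tool's x, y, z in rad, then the closure, from 0 (fully open) to 1 (shut). In form: [[x, y, z, wx, wy, wz, claw], ...]. A call has 1 to 20 rows; each row shifts and turns the commanded pose from where the row before left it, along the tool's axes as they then stand; what a row does not reach is not made up. A row lasts 1/8 s, in which the tool goes at most 62.5 mm and 10.7 degrees, less where a joint would pass 70% of its speed; a pose out of reach is approached as far as the arm can. A call is refused whole if a number of a shift passes 62.5 or a number of a turn 0.188, either way. A call with a gripper value outside its range is refused whole. The fingers move at their own pace and stop on an object; "force" is the grip in N (left out, the last holds). Time passes only in rows, so rows that do not move let the fingers close. It gives the time, the measured TCP pose, the force, the opening and the grip force at its end, in the units of the state.
- sensors.sense(): the state, without advancing time (a new reading comes with each control period).
- optics.snapshot(name): name is "side" or "top"; returns the picture (480x640x3 uint8, red, green, blue); there is no depth.
- optics.get_calibration(name): a dict with "camera_matrix" (3x3 intrinsics, pixels), "dist_coeffs" ([k1, k2, p1, p2, k3] as OpenCV has them; the pictures are not rectified), "pose" (4x4, takes a point from camera to world coordinates). Camera axes: x right, y down, z forward; pixel columns grow to the right and rows downward; lengths in mm; the calibration is good to about 2 mm. A picture is of the moment at which its call begins. get_calibration takes no time and is no camera call.
- r.hand_in(): hands the job in; it is judged then, once.
The state is a dict: "time": time; "joint_pos": joint angles; "qd": joint speeds; "joint_efforts": joint torques, N m; "tool_pos": TCP position; "tcp_rot": TCP orientation; "ft_force": force on the tool from outside, world axes, zero at the start; "wrist_torque": the same for the moment, N m; "finger_gap": finger opening in mm; "grip_force": force on a finger pad.
Only numpy, scipy, OpenCV 4.12 (cv2) and the standard library are available. Lean on these libraries where they do the work, as an engineer would, in place of code of your own. Each camera call takes 0.05 s, during which the arm holds its last target. There are 200 camera calls.

## Working session

There is one attempt and no reset: what is moved stays moved. The work goes in short steps, Python scripts to look and compute and a tool call to move; the robot and the scene stay as the last step left them, time stands still between calls to the robot, and variables do not carry over. Pictures are saved under pics/ and viewed, at most 14 in all, crops included, and the job is handed in when it is done.

Besides the shell and the picture viewer there is one more tool, called after "Request:" as name([rows], argument=value, ...), one row to a line, values as JSON. apply_moves: Moves the arm, as the interface text tells. Its arguments: {"type":"object","properties":{"targets":{"type":"array"},"force":{"type":"number"}},"required":["targets"]}

```bash
mkdir -p pics; ls; python3 - <<'E'
from bench import sensors, optics, r
import cv2
for n in("top","side"):
    cv2.imwrite(f"pics/{n}0.png",optics.snapshot(n)[:,:,::-1]); print(n,optics.get_calibration(n))
print(sensors.sense())
E
```

```text
pics
top {'camera_matrix': array([[527.04052091,   0.        , 323.83606609],
       [  0.        , 527.04052091, 240.5511613 ],
       [  0.        ,   0.        ,   1.        ]]), 'dist_coeffs': array([-0.12827436,  0.        ,  0.        ,  0.        ,  0.        ]), 'pose': array([[-1.19022136e-02, -9.98721152e-01,  4.91365209e-02,
         5.38119706e+02],
       [-9.99904629e-01,  1.15432902e-02, -7.58194628e-03,
         1.24499292e+01],
       [ 7.00505301e-03, -4.92220767e-02, -9.98763293e-01,
         1.39013855e+03],
       [ 0.00000000e+00,  0.00000000e+00,  0.00000000e+00,
         1.00000000e+00]])}
side {'camera_matrix': array([[451.72566012,   0.        , 323.1700339 ],
       [  0.        , 451.72566012, 231.64949536],
       [  0.        ,   0.        ,   1.        ]]), 'dist_coeffs': array([0.02008356, 0.        , 0.        , 0.        , 0.        ]), 'pose': array([[ 9.56924286e-01, -1.70379692e-01,  2.35088646e-01,
         4.02477727e+02],
       [-2.90328419e-01, -5.67969649e-01,  7.70142771e-01,
        -7.58799007e+02],
       [ 2.30652720e-03, -8.05221236e-01, -5.92970017e-01,
         6.68897431e+02],
       [ 0.00000000e+00,  0.00000000e+00,  0.00000000e+00,
         1.00000000e+00]])}
{'time': 0.1, 'joint_pos': array([ 6.08824113e+01,  7.51091346e+00,  8.53237587e+01, -1.23748195e-03,
        8.72596557e+01, -4.89378594e+00]), 'qd': array([ 0.05952097, -0.14720622, -0.01910908, -0.03347004,  0.0341412 ,
        0.05549904]), 'joint_efforts': array([ 1.18859480e-03, -5.70948923e+01, -5.01943374e+01, -1.03942093e-04,
        8.00388458e-03,  1.19117963e-04]), 'tool_pos': array([245.93680943, 546.74515758, 230.3410392 ]), 'tcp_rot': array([-1.79905911e+02, -6.81553676e-03,  1.55776252e+02]), 'ft_force': array([-0.55914834, -0.49304432,  0.29745999]), 'wrist_torque': array([ 0.00846142, -0.00285747,  0.02498494]), 'grip_force': 0.0, 'finger_gap': 85.56628844328499}
```

View pics/top0.png

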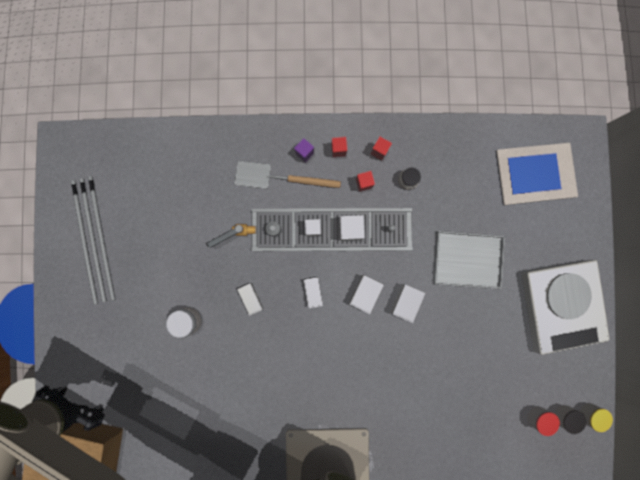

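View pics/side0.png

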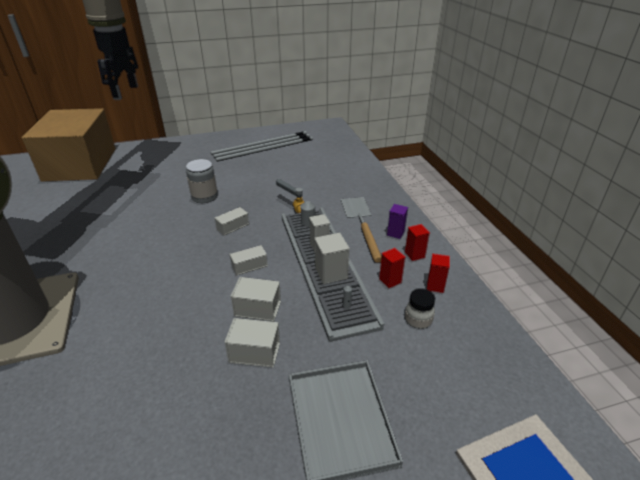

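The top view shows:
- Bench jars: two narrow at (249,298) and (314,292), two wide at (366,294) and (408,302).
- Rack, from left to right: a bare thick peg at (273,229), dry_narrow at (313,228), dry_wide at (352,227), a bare thin peg at (388,229).
- Lever at (222,238), partly open. Tray at (468,260).
- Coloured blocks at (304,149), (340,146), (382,148) and (366,181). They are the purple and red look-alikes, so only the white jar at (313,228), standing on the rack, is dry_narrow.

The side view agrees. Next I'll make enlarged crops and measure.

```bash
cat > h.py <<'E'
from bench import sensors, optics, r
import cv2, numpy as np
CAL={n:optics.get_calibration(n) for n in("top","side")}
def ray(n,p):
    c=CAL[n]; u=cv2.undistortPoints(np.array(p,float).reshape(-1,1,2),c["camera_matrix"],c["dist_coeffs"]).reshape(-1,2)
    d=np.c_[u,np.ones(len(u))]@c["pose"][:3,:3].T
    return c["pose"][:3,3],d
def plane(n,p,z):
    o,d=ray(n,p); return o+d*((z-o[2])/d[:,2])[:,None]
def proj(n,P):
    c=CAL[n]; T=np.linalg.inv(c["pose"]); 
    return cv2.projectPoints(np.array(P,float).reshape(-1,3),cv2.Rodrigues(T[:3,:3])[0],T[:3,3],c["camera_matrix"],c["dist_coeffs"])[0].reshape(-1,2)
def white(img,lo=150):
    h=cv2.cvtColor(img,cv2.COLOR_RGB2HSV); m=((h[...,2]>lo)&(h[...,1]<40)).astype(np.uint8)
    return m
def st():
    s=sensors.sense(); print(round(s["time"],2),s["tool_pos"].round(1),s["tcp_rot"].round(1),"F",s["ft_force"].round(1),"gap",round(s["finger_gap"],1),"grip",round(s["grip_force"],1)); return s
E
python3 - <<'E'
from h import *
t=cv2.imread("pics/top0.png"); s=cv2.imread("pics/side0.png")
cv2.imwrite("pics/c1.png",np.vstack([cv2.resize(t[195:325,195:425],(800,452),interpolation=3)]))
cv2.imwrite("pics/c2.png",cv2.resize(s[170:370,200:400],(600,600),interpolation=3))
img=t[:,:,::-1].copy()
m=white(img); n,l,stt,c=cv2.connectedComponentsWithStats(m)
for i in range(1,n):
    x,y,w,h,a=stt[i]
    if 60<a<3000 and 200<x<440 and 190<y<330:
        cn=cv2.findContours((l==i).astype(np.uint8),0,2)[0][0]; rr=cv2.minAreaRect(cn)
        print(i,a,c[i].round(1),[np.round(v,1) for v in rr], np.round(cv2.boxPoints(rr),1).tolist())
E
```

```text
53 253 [347.6 209.5] [array([345., 209.]), array([  2., 132.]), np.float64(90.0)] [[279.0, 208.0], [411.0, 208.0], [411.0, 210.0], [279.0, 210.0]]
56 404 [370.9 241.9] [array([343.5, 230.5]), array([ 37., 137.]), np.float64(90.0)] [[275.0, 212.0], [412.0, 212.0], [412.0, 249.0], [275.0, 249.0]]
57 525 [352.1 226.6] [array([352.1, 226.6]), array([23.1, 22.9]), np.float64(87.1)] [[340.1000061035156, 215.60000610351562], [362.8999938964844, 214.5], [364.1000061035156, 237.5], [341.20001220703125, 238.6999969482422]]
59 217 [312.8 226.3] [array([312.7, 226.2]), array([14.8, 14.8]), np.float64(84.8)] [[304.70001220703125, 219.5], [319.5, 218.10000610351562], [320.79998779296875, 232.8000030517578], [306.0, 234.1999969482422]]
68 2971 [467.4 259.9] [array([467.6, 259.8]), array([60.8, 49.6]), np.float64(4.1)] [[435.5, 282.3999938964844], [439.0, 232.89999389648438], [499.70001220703125, 237.3000030517578], [496.20001220703125, 286.70001220703125]]
77 721 [366.7 294.3] [array([366.6, 294.2]), array([22.3, 32.7]), np.float64(25.3)] [[349.6000061035156, 304.29998779296875], [363.6000061035156, 274.70001220703125], [383.70001220703125, 284.20001220703125], [369.70001220703125, 313.79998779296875]]
78 415 [313.1 292.5] [array([313.2, 292.6]), array([29.1, 14.5]), np.float64(80.9)] [[303.70001220703125, 279.29998779296875], [318.0, 277.0], [322.6000061035156, 305.79998779296875], [308.29998779296875, 308.1000061035156]]
82 400 [249.4 299. ] [array([249.5, 299.1]), array([28.7, 14. ]), np.float64(65.0)] [[237.10000610351562, 289.1000061035156], [249.8000030517578, 283.20001220703125], [261.8999938964844, 309.20001220703125], [249.1999969482422, 315.1000061035156]]
83 715 [408.9 303.2] [array([408.9, 303.3]), array([22.1, 32.7]), np.float64(23.2)] [[392.29998779296875, 314.0], [405.20001220703125, 283.8999938964844], [425.3999938964844, 292.6000061035156], [412.6000061035156, 322.70001220703125]]
```

View pics/c1.png

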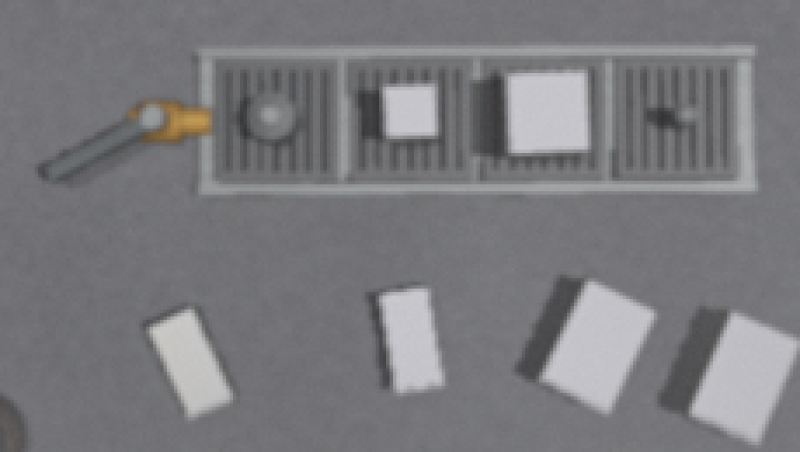

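View pics/c2.png

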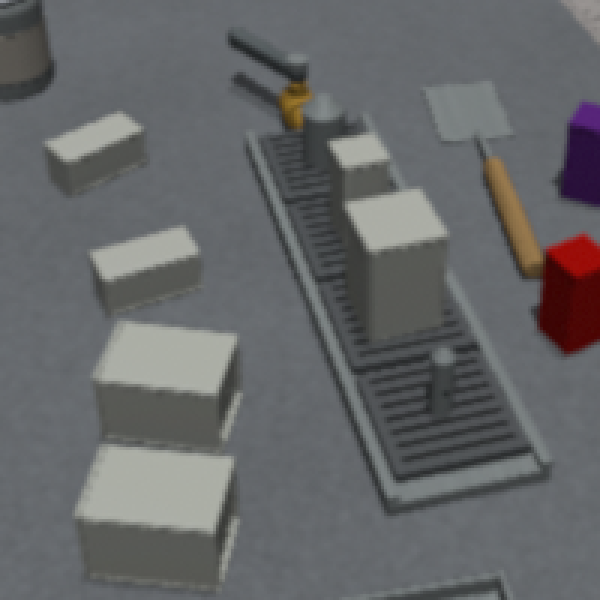

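The enlarged crops confirm the one white narrow jar on the thin peg at top (313,228), and the lever open at about 60°. The mouth ends of the bench jars aren't clear, so I'll enlarge those with more contrast and compute positions.

```bash
python3 - <<'E'
from h import *
t=cv2.imread("pics/top0.png"); s=cv2.imread("pics/side0.png")
def crop(im,x,y,w,h,W,H):
    return cv2.resize(cv2.convertScaleAbs(im[y:y+h,x:x+w],alpha=1.0),(W,H),interpolation=cv2.INTER_CUBIC)
a=[crop(s,208,203,50,37,400,300),crop(s,224,240,50,37,400,300),crop(s,224,272,70,52,400,300),crop(s,220,312,70,52,400,300)]
cv2.imwrite("pics/m1.png",np.vstack([np.hstack(a[:2]),np.hstack(a[2:])]))
def P(p,z,n="top"): return plane(n,p,z).round(1)
def quad(c,z):
    q=plane("top",c,z)[:,:2]; ctr=q.mean(0); e=[q[1]-q[0],q[2]-q[1]]
    print(ctr.round(1),[ (round(np.hypot(*v),1),round(np.degrees(np.arctan2(v[1],v[0])),1)) for v in e])
for nm,z,c in [("wide1",56,[[349.6,304.3],[363.6,274.7],[383.7,284.2],[369.7,313.8]]),("wide2",56,[[392.3,314],[405.2,283.9],[425.4,292.6],[412.6,322.7]]),
 ("nar1",36,[[303.7,279.3],[318,277],[322.6,305.8],[308.3,308.1]]),("nar2",36,[[237.1,289.1],[249.8,283.2],[261.9,309.2],[249.2,315.1]]),
 ("dryW",104,[[340.1,215.6],[362.9,214.5],[364.1,237.5],[341.2,238.7]]),("dryN",96,[[304.7,219.5],[319.5,218.1],[320.8,232.8],[306,234.2]]),
 ("tray",18,[[435.5,282.4],[439,232.9],[499.7,237.3],[496.2,286.7]])]:
    print(nm,end=" "); quad(np.array(c)+0.25,z)
# rack: pegs & lever (from crop scale 230/800)
f=230/800
c=lambda x,y:[195+x*f,195+y*f]
print("thick tip",P([c(270,110)],80)," thin tip",P([c(686,115)],74))
print("rack corners top z~24",P([c(198,46),c(755,46),c(758,192),c(198,193)],24))
print("valve axis",P([c(152,117)],60),"lever end",P([c(48,170)],60))
print("side: axis",P([[200+298/3,170+60/3]],62,"side"),"end",P([[200+232/3,170+35/3]],60,"side"))
print("blocks",P([[304,149],[340,146],[382,148],[366,181],[411,177]],74))
E
```

```text
wide1 [ 465.9 -105. ] [(np.float64(82.7), np.float64(-26.1)), (np.float64(56.4), np.float64(-116.0))]
wide2 [ 441.3 -212.1] [(np.float64(82.9), np.float64(-24.2)), (np.float64(56.3), np.float64(-114.0))]
nar1 [471.   30.5] [(np.float64(37.1), np.float64(-81.5)), (np.float64(74.7), np.float64(-171.6))]
nar2 [455.7 194.1] [(np.float64(36.1), np.float64(-65.7)), (np.float64(73.6), np.float64(-155.5))]
dryW [634.3 -67.5] [(np.float64(56.0), np.float64(-87.8)), (np.float64(56.6), np.float64(-177.9))]
dryN [637.   28.9] [(np.float64(36.6), np.float64(-85.2)), (np.float64(36.4), np.float64(-175.6))]
tray [ 549.8 -377.2] [(np.float64(130.2), np.float64(-5.3)), (np.float64(164.2), np.float64(-94.7))]
thick tip [[638.8 129.8  80. ]]  thin tip [[ 632.3 -169.6   74. ]]
rack corners top z~24 [[ 691.9  188.6   24. ]
 [ 687.4 -229.8   24. ]
 [ 577.5 -229.8   24. ]
 [ 581.7  189.1   24. ]]
valve axis [[636.3 217.9  60. ]] lever end [[598.5 294.4  60. ]]
side: axis [[636.8 221.2  62. ]] end [[592.  282.8  60. ]]
blocks [[ 835.5   49.9   74. ]
 [ 842.3  -41.4   74. ]
 [ 836.4 -148.    74. ]
 [ 752.  -105.7   74. ]
 [ 761.4 -220.2   74. ]]
```

View pics/m1.png

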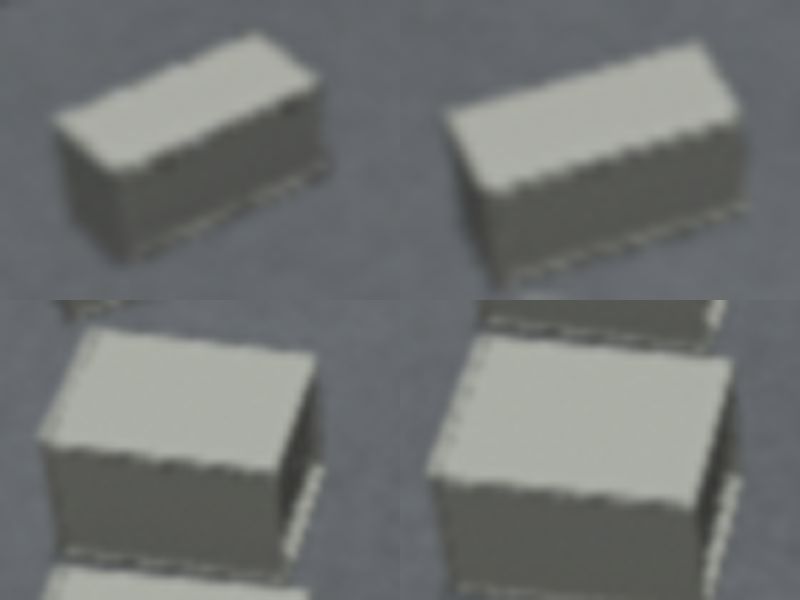

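The narrow jars show a plain closed wall on their robot-side end. The wide jars show a dark opening with a lit inner floor on the far (+x) end. So all four mouths point away from the robot, at about -26°, -24°, +8° and +24°. Sizes check out (82.7x56.4, 74.7x37), the rack centre is about (635,-20.5) and the lever is about 62° open. The first job is the valve: turn the tool in line with the lever and go above the grip point.

Request:
apply_moves([
  [0,0,0,0,0,0.165,0],
  [0,0,0,0,0,0.165,0],
  [0,0,0,0,0,0.165,0],
  [0,0,0,0,0,0.165,0],
  [-40.8,19.1,11,0,0,0,0],
  [-40.8,19.1,11,0,0,0,0],
  [-40.8,19.1,11,0,0,0,0],
  [-40.8,19.1,11,0,0,0,0],
  [-40.8,19.1,11,0,0,0,0],
  [-40.8,19.1,11,0,0,0,0],
  [-40.8,19.1,11,0,0,0,0],
  [-40.8,19.1,11,0,0,0,0],
  [-40.8,19.1,11,0,0,0,0],
  [-40.8,19.1,11,0,0,0,0],
  [0,0,0,0,0,0,0],
  [0,0,0,0,0,0,0],
], force=40)

```text
time: 2.1
tool_pos: [605.7, 276.3, 120.6]
tcp_rot: [-179.9, -0.0, 117.9]
ft_force: [-0.4, 0.5, -0.0]
finger_gap: 85.6
grip_force: 0.0
```

Request:
apply_moves([
  [0,0,28,0,0,0,0],
  [0,0,28,0,0,0,0],
  [0,0,28,0,0,0,0],
  [0,0,0,0,0,0,1],
  [0,0,0,0,0,0,1],
  [0,0,0,0,0,0,1],
  [0,0,0,0,0,0,1],
  [0,0,0,0,0,0,1],
  [0,0,0,0,0,0,1],
  [0,0,0,0,0,0,1],
], force=40)

```text
time: 3.35
tool_pos: [606.5, 276.6, 39.0]
tcp_rot: [179.9, -0.0, 117.9]
ft_force: [-3.9, -1.2, 7.6]
finger_gap: 13.1
grip_force: 39.2
```

Request:
apply_moves([
  [-0.4,-7.0,0,0,0,-0.108,1],
  [-0.4,-7.0,0,0,0,-0.108,1],
  [-0.4,-7.0,0,0,0,-0.108,1],
  [-0.4,-7.0,0,0,0,-0.108,1],
  [-0.4,-7.0,0,0,0,-0.108,1],
  [-0.4,-7.0,0,0,0,-0.108,1],
  [-0.4,-7.0,0,0,0,-0.108,1],
  [-0.4,-7.0,0,0,0,-0.108,1],
  [-0.4,-7.0,0,0,0,-0.108,1],
  [-0.4,-7.0,0,0,0,-0.108,1],
  [0,0,0,0,0,0,1],
  [0,0,0,0,0,0,1],
])

```text
time: 4.85
tool_pos: [569.9, 218.4, 38.7]
tcp_rot: [-179.9, -0.2, 179.8]
ft_force: [-17.6, -5.7, 17.5]
finger_gap: 13.4
grip_force: 38.8
```

```bash
python3 - <<'E'
from h import *
st(); cv2.imwrite("pics/t1.png",optics.snapshot("top")[:,:,::-1])
cv2.imwrite("pics/s1.png",optics.snapshot("side")[:,:,::-1])
t=cv2.imread("pics/t1.png");s=cv2.imread("pics/s1.png")
cv2.imwrite("pics/v1.png",np.hstack([cv2.resize(t[190:290,190:290],(400,400)),cv2.resize(s[140:240,230:330],(400,400))]))
E
```

```text
4.85 [569.9 218.4  38.7] [-179.9   -0.2  179.8] F [-17.6  -5.7  17.5] gap 13.4 grip 38.8
```

View pics/v1.png

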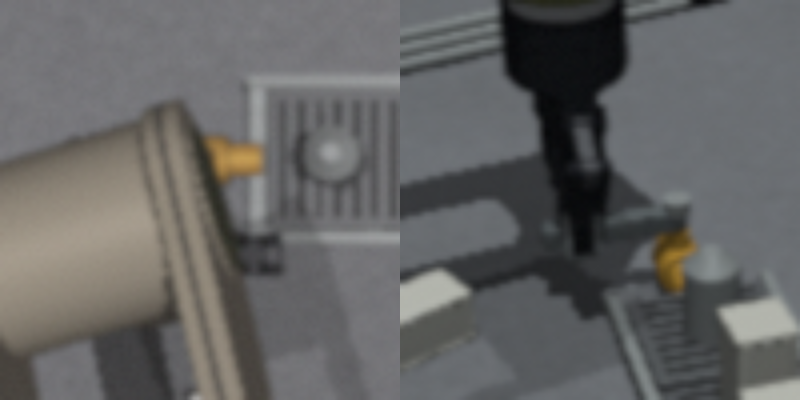

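The side view shows the fingers on the lever, which now points to the robot. I'll nudge it about 2° further, towards the stop, then release and check.

Request:
apply_moves([
  [0,-2.3,0,0,0,-0.03,1],
  [0,0,0,0,0,0,1],
  [0,0,0,0,0,0,1],
])

```text
time: 5.32
tool_pos: [569.9, 217.8, 38.8]
tcp_rot: [179.9, -0.2, -178.5]
ft_force: [-16.4, 2.1, 15.8]
finger_gap: 13.2
grip_force: 43.8
```

Request:
apply_moves([
  [0,0,0,0,0,0,0],
  [0,0,0,0,0,0,0],
  [0,0,0,0,0,0,0],
  [0,0,0,0,0,0,0],
  [0,0,-50,0,0,0,0],
  [0,0,-50,0,0,0,0],
  [0,0,-50,0,0,0,0],
  [-50,50,0,0,0,0,0],
  [-50,50,0,0,0,0,0],
  [0,50,0,0,0,0,0],
  [0,0,0,0,0,0,0],
])

```text
time: 6.7
tool_pos: [655.4, 361.2, 185.6]
tcp_rot: [180.0, -0.1, -178.2]
ft_force: [0.3, -1.6, 0.3]
finger_gap: 85.0
grip_force: 0.0
```

```bash
python3 - <<'E'
from h import *
st(); cv2.imwrite("pics/t2.png",optics.snapshot("top")[:,:,::-1])
cv2.imwrite("pics/s2.png",optics.snapshot("side")[:,:,::-1])
t=cv2.imread("pics/t2.png");s=cv2.imread("pics/s2.png")
cv2.imwrite("pics/v2.png",np.hstack([cv2.resize(t[200:300,200:300],(400,400),interpolation=2),cv2.resize(s[150:230,240:320],(400,400),interpolation=2)]))
E
```

```text
6.7 [655.4 361.2 185.6] [ 1.800e+02 -1.000e-01 -1.782e+02] F [ 0.3 -1.6  0.3] gap 85.0 grip 0.0
```

View pics/v2.png

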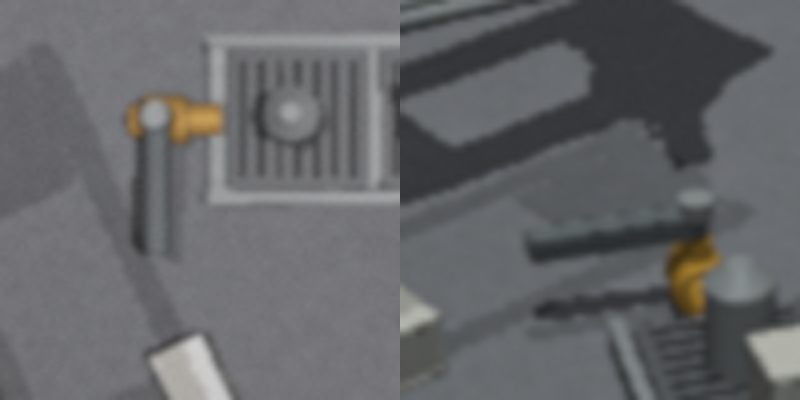

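The lever is square to the row, from (155,113) to (150,250) in the left crop, and it met its stop, so the valve is shut. Next is dry_wide at (634,-67.5); the tool yaw already matches it.

Request:
apply_moves([
  [4.3,-53.5,0,0,0,0,0],
  [4.3,-53.5,0,0,0,0,0],
  [4.3,-53.5,0,0,0,0,0],
  [4.3,-53.5,0,0,0,0,0],
  [4.3,-53.5,0,0,0,0,0],
  [4.3,-53.5,0,0,0,0,0],
  [4.3,-53.5,0,0,0,0,0],
  [4.3,-53.5,0,0,0,0,0],
  [0,0,0,0,0,0,0],
  [0,0,0,0,0,0,0],
])

```text
time: 8.05
tool_pos: [633.2, -72.1, 187.6]
tcp_rot: [180.0, 0.0, -178.6]
ft_force: [-0.3, 1.6, -1.0]
finger_gap: 85.6
grip_force: 0.0
```

```bash
python3 -c "
from h import *
st()"
```

```text
8.05 [633.2 -72.1 187.6] [ 180.     0.  -178.6] F [-0.3  1.6 -1. ] gap 85.6 grip 0.0
```

Request:
apply_moves([
  [-1,4.3,32,0,0,0,0],
  [0,0,32,0,0,0,0],
  [0,0,32,0,0,0,0],
  [0,0,32,0,0,0,0],
  [0,0,0,0,0,0,0],
  [0,0,0,0,0,0,1],
  [0,0,0,0,0,0,1],
  [0,0,0,0,0,0,1],
  [0,0,0,0,0,0,1],
  [0,0,0,0,0,0,1],
  [0,0,0,0,0,0,1],
], force=40)

```text
time: 9.43
tool_pos: [636.3, -67.0, 61.8]
tcp_rot: [-180.0, 0.2, -178.4]
ft_force: [-0.5, 1.2, 7.0]
finger_gap: 55.7
grip_force: 43.2
```

Request:
apply_moves([
  [0,0,-25,0,0,0,1],
  [0,0,-30,0,0,0,1],
  [0,0,-30,0,0,0,1],
  [0,0,-30,0,0,0,1],
  [0,0,0,0,0,0,1],
  [0,0,0,0,0,0,1],
])

```text
time: 10.18
tool_pos: [634.2, -66.9, 173.6]
tcp_rot: [180.0, -0.0, -178.4]
ft_force: [-0.4, 0.4, -1.2]
finger_gap: 55.3
grip_force: 42.8
```

Request:
apply_moves([
  [14.7,-44.6,0,0,0,0,1],
  [14.7,-44.6,0,0,0,0,1],
  [14.7,-44.6,0,0,0,0,1],
  [14.7,-44.6,0,0,0,0,1],
  [14.7,-44.6,0,0,0,0,1],
  [14.7,-44.6,0,0,0,0,1],
  [0,0,25,0,0,0.05,1],
  [0,0,25,0,0,0.04,1],
  [0,0,25,0,0,0,1],
  [0,0,25,0,0,0,1],
  [0,0,15,0,0,0,1],
  [0,0,0,0,0,0,1],
  [0,0,0,0,0,0,1],
])

```text
time: 11.8
tool_pos: [554.1, -337.2, 60.1]
tcp_rot: [-180.0, 0.0, 176.4]
ft_force: [0.8, -0.4, -1.0]
finger_gap: 55.4
grip_force: 43.0
```

Request:
apply_moves([
  [0,0,8,0,0,0,1],
  [0,0,5,0,0,0,1],
  [0,0,3,0,0,0,1],
  [0,0,0,0,0,0,1],
])

```text
time: 12.3
tool_pos: [553.8, -336.9, 43.8]
tcp_rot: [-180.0, 0.0, 176.4]
ft_force: [-2.4, 1.9, 4.5]
finger_gap: 55.2
grip_force: 43.5
```

Request:
apply_moves([
  [0,0,0,0,0,0,0],
  [0,0,0,0,0,0,0],
  [0,0,0,0,0,0,0],
  [0,0,-47,0,0,0,0],
  [0,0,-47,0,0,-0.07,0],
  [0,0,-47,0,0,-0.07,0],
  [-15.9,51.2,0,0,0,0,0],
  [-15.9,51.2,0,0,0,0,0],
  [-15.9,51.2,0,0,0,0,0],
  [-15.9,51.2,0,0,0,0,0],
  [-15.9,51.2,0,0,0,0,0],
  [-15.9,51.2,0,0,0,0,0],
  [-15.9,51.2,0,0,0,0,0],
  [0,0,0,0,0,0,0],
  [0,0,0,0,0,0,0],
])

```text
time: 14.18
tool_pos: [636.9, 29.0, 184.1]
tcp_rot: [-180.0, -0.0, -175.5]
ft_force: [0.1, 0.4, 0.6]
finger_gap: 85.2
grip_force: 0.0
```

Request:
apply_moves([
  [0,0,31,0,0,0,0],
  [0,0,31,0,0,0,0],
  [0,0,31,0,0,0,0],
  [0,0,31,0,0,0,0],
  [0,0,0,0,0,0,0],
  [0,0,0,0,0,0,1],
  [0,0,0,0,0,0,1],
  [0,0,0,0,0,0,1],
  [0,0,0,0,0,0,1],
  [0,0,0,0,0,0,1],
  [0,0,0,0,0,0,1],
  [0,0,0,0,0,0,1],
])

```text
time: 15.68
tool_pos: [638.2, 29.0, 62.1]
tcp_rot: [-180.0, 0.2, -175.6]
ft_force: [-1.0, -1.2, 7.4]
finger_gap: 35.7
grip_force: 40.1
```

Request:
apply_moves([
  [0,0,-25,0,0,0,1],
  [0,0,-30,0,0,0,1],
  [0,0,-30,0,0,0,1],
  [0,0,-30,0,0,0,1],
  [0,0,0,0,0,0,1],
  [0,0,0,0,0,0,1],
])

```text
time: 16.42
tool_pos: [636.6, 29.2, 174.4]
tcp_rot: [180.0, -0.1, -175.6]
ft_force: [-0.6, 0.3, -0.9]
finger_gap: 35.5
grip_force: 39.6
```

Request:
apply_moves([
  [14.1,-50.4,0,0,0,0,1],
  [14.1,-50.4,0,0,0,0,1],
  [14.1,-50.4,0,0,0,0,1],
  [14.1,-50.4,0,0,0,0,1],
  [14.1,-50.4,0,0,0,0,1],
  [14.1,-50.4,0,0,0,0,1],
  [14.1,-50.4,0,0,0,0,1],
  [14.1,-50.4,0,0,0,0,1],
  [14.1,-50.4,0,0,0,0,1],
  [0,0,25,0,0,0.07,1],
  [0,0,25,0,0,0.07,1],
  [0,0,25,0,0,0,1],
  [0,0,25,0,0,0,1],
  [0,0,15,0,0,0,1],
  [0,0,0,0,0,0,1],
  [0,0,0,0,0,0,1],
])

```text
time: 18.42
tool_pos: [545.9, -433.3, 61.2]
tcp_rot: [-180.0, 0.1, 176.4]
ft_force: [1.2, -0.3, 0.5]
finger_gap: 35.5
grip_force: 39.7
```

Request:
apply_moves([
  [0,0,8,0,0,0,1],
  [0,0,6,0,0,0,1],
  [0,0,3,0,0,0,1],
  [0,0,0,0,0,0,1],
  [0,0,0,0,0,0,0.3],
  [0,0,0,0,0,0,0.3],
  [0,0,0,0,0,0,0.3],
  [0,0,-50,0,0,0,0.3],
  [0,0,-60,0,0,0,0],
  [0,0,-60,0,0,0,0],
  [0,0,0,0,0,0,0],
])

```text
time: 19.8
tool_pos: [548.3, -435.5, 222.0]
tcp_rot: [-179.5, 0.6, 176.4]
ft_force: [1.0, 0.2, 0.1]
finger_gap: 85.9
grip_force: 0.0
```

```bash
cat >> h.py <<'E'
def find(lo=150):
    img=optics.snapshot("top"); m=white(img,lo); n,l,s,c=cv2.connectedComponentsWithStats(m); out=[]
    for i in range(1,n):
        x,y,w,h,a=s[i]
        if 250<a<1500 and max(w,h)<60 and 200<x<440 and 255<y<340:
            z=56 if a>550 else 36
            rr=cv2.minAreaRect(cv2.findContours((l==i).astype(np.uint8),0,2)[0][0]); b=cv2.boxPoints(rr)+0.25
            q=plane("top",b,z)[:,:2]; e=[q[1]-q[0],q[2]-q[1]]; L=max(e,key=lambda v:np.hypot(*v)); L=L*np.sign(L[0])
            print("wide" if z==56 else "narrow",q.mean(0).round(1),"size",sorted(np.hypot(*v).round(1) for v in e),"az",np.degrees(np.arctan2(L[1],L[0])).round(1))
    return img
E
python3 - <<'E'
from h import *
st(); img=find(); s=optics.snapshot("side")
cv2.imwrite("pics/t3.png",np.hstack([img[190:350,190:520],])[:,:,::-1]); cv2.imwrite("pics/s3.png",s[:,:,::-1])
a=cv2.resize(img[190:340,200:500],(800,400))[:,:,::-1]
cv2.imwrite("pics/v3.png",a)
E
```

```text
19.8 [ 548.3 -435.5  222. ] [-179.5    0.6  176.4] F [1.  0.2 0.1] gap 85.9 grip 0.0
narrow [471.   30.5] size [np.float64(37.9), np.float64(75.4)] az 8.4
narrow [455.6 194.3] size [np.float64(36.6), np.float64(75.4)] az 24.4
```

View pics/v3.png

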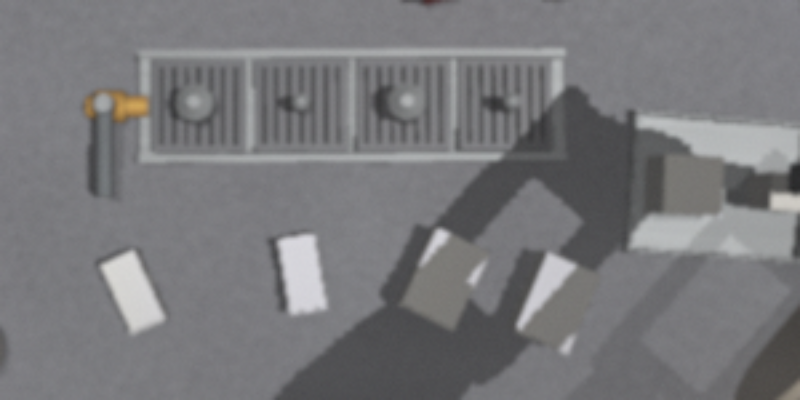

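Wide jars at (443,280) and (555,303) in the crop are in arm shadow but unmoved. The pegs at (193,102), (300,102), (407,100) and (513,101) are clear, ordered thick, thin, thick, thin. I'll take wide1 first with the tool tilted 45° over its base end, so that the final pose leans 45° as well.

Request:
apply_moves([
  [0,0,0,0,0,0.13,0],
  [0,0,0,0,0,0.13,0],
  [0,0,0,0,0,0.13,0],
  [0,0,0,0,-0.157,0,0],
  [0,0,0,0,-0.157,0,0],
  [0,0,0,0,-0.157,0,0],
  [0,0,0,0,-0.157,0,0],
  [0,0,0,0,-0.157,0,0],
  [29.2,37.3,-14.7,0,0,0,0],
  [29.2,37.3,-14.7,0,0,0,0],
  [29.2,37.3,-14.7,0,0,0,0],
  [29.2,37.3,-14.7,0,0,0,0],
  [29.2,37.3,-14.7,0,0,0,0],
  [29.2,37.3,-14.7,0,0,0,0],
  [29.2,37.3,-14.7,0,0,0,0],
  [0,0,0,0,0,0,0],
  [0,0,0,0,0,0,0],
])

```text
time: 22.02
tool_pos: [507.4, -109.9, 158.4]
tcp_rot: [-179.2, 42.5, 154.2]
ft_force: [1.2, -1.2, 0.4]
finger_gap: 85.2
grip_force: 0.0
```

```bash
cat >> h.py <<'E'
from scipy.spatial.transform import Rotation as Ro
def cur():
    s=sensors.sense(); return s["tool_pos"],Ro.from_euler("xyz",s["tcp_rot"],degrees=True)
def Rt(h,tilt):
    """tool tilted: h=azimuth (deg) toward which z leans, tilt from down; y horizontal at az h+90"""
    a,t=np.radians(h),np.radians(tilt); m=np.array([np.cos(a),np.sin(a),0]); z=m*np.sin(t)+np.array([0,0,-np.cos(t)]); y=np.array([-m[1],m[0],0]); 
    return Ro.from_matrix(np.c_[np.cross(y,z),y,z])
def to(P,R2=None):
    p,R=cur(); print("pos",p.round(1)); 
    if R2 is not None:
        v=(R.inv()*R2).as_rotvec(); print("turn in tool",v.round(3)); R=R2
    d=R.inv().apply(np.array(P,float)-p); print("then shift in tool",d.round(1),"rows",int(np.ceil(np.linalg.norm(d)/50)))
E
python3 - <<'E'
from h import *
print(sensors.sense()["joint_pos"].round(1))
to([467,-105.5,60],Rt(-26,45)); to([467,-105.5,60]); to([467,-105.5,13],Rt(-26,45))
f=.375
print([plane("top",[[200+x*f,190+y*f]],z)[0].round(1) for x,y,z in [(193,102,80),(300,102,74),(407,100,80),(513,101,74)]])
im=find(80)
E
```

```text
[ -9.9 -42.5 143.1 -18.1  39.6 -64. ]
pos [ 507.4 -109.9  158.4]
turn in tool [-0.011 -0.044  0.003]
then shift in tool [ 96.6 -13.8  42.5] rows 3
pos [ 507.4 -109.9  158.4]
then shift in tool [ 94.7 -13.   46.9] rows 3
pos [ 507.4 -109.9  158.4]
turn in tool [-0.011 -0.044  0.003]
then shift in tool [129.9 -13.8  75.7] rows 4
[array([634.8, 130.4,  80. ]), array([634. ,  30.5,  74. ]), array([634.3, -69.7,  80. ]), array([ 632.8, -170. ,   74. ])]
```

J3 is at its limit this high up; lower down the wrist is farther from the shoulder, so I'll try descending.

Request:
apply_moves([
  [32,-4.5,14,0,0,0,0],
  [32,-4.5,14,0,0,0,0],
  [32,-4.5,14,0,-0.044,0,0],
  [0,0,0,0,0,0,0],
])

```text
time: 22.58
tool_pos: [519.5, -103.5, 71.5]
tcp_rot: [-177.5, 42.2, 154.1]
ft_force: [-0.2, 0.4, -0.2]
finger_gap: 85.3
grip_force: 0.0
```

```bash
python3 - <<'E'
from h import *
print(sensors.sense()["joint_pos"].round(1)); st()
to([467,-105.5,13],Rt(-26,45)); to([467,-105.5,13])
find(80)
E
```

```text
[ -6.2 -25.8 143.1 -35.6  27.4 -42.5]
22.57 [ 519.5 -103.5   71.5] [-177.5   42.2  154.1] F [-0.2  0.4 -0.2] gap 85.3 grip 0.0
pos [ 519.5 -103.5   71.5]
turn in tool [-0.044 -0.049  0.002]
then shift in tool [ 74.  -24.8   8.6] rows 2
pos [ 519.5 -103.5   71.5]
then shift in tool [ 73.6 -24.2  13.3] rows 2
```

```bash
cat > kin.py <<'E'
import numpy as np
from scipy.optimize import least_squares
from scipy.spatial.transform import Rotation as Ro
def fk(p,q):
    a1,h,a2,a3,e,L=p; q=np.radians(q); ry=lambda a:Ro.from_euler("y",a); rz=lambda a:Ro.from_euler("z",a)
    R=rz(q[0]); P=R.apply([a1,0,0])+[0,0,h]; R=R*ry(q[1]); P=P+R.apply([0,0,a2]); R=R*ry(q[2]); P=P+R.apply([e,0,a3])
    R=R*rz(q[3])*ry(q[4])*rz(q[5]); return P+R.apply([0,0,L]),R
E
python3 - <<'E'
from kin import *
from h import sensors
s=sensors.sense()
D=[([60.882,7.471,85.268,0,87.261,-4.893],[246.169,547.18,231.292],None),
([-9.9,-42.5,143.1,-18.1,39.6,-64.],[507.4,-109.9,158.4],[-179.2,42.5,154.2]),
(s["joint_pos"],s["tool_pos"],s["tcp_rot"])]
f=lambda p:np.concatenate([fk(p,q)[0]-x for q,x,_ in D])
b=least_squares(f,[50,400,450,450,0,250]); print(b.x.round(1),b.fun.round(1))
for q,x,e in D[1:]: print(fk(b.x,q)[1].as_euler("xyz",degrees=True).round(1),e)
E
```

```text
[137.4 180.2 211.5 432.7 -12.2 149.8] [ 44.7 -25.    0.3  -1.4  -8.5  -0.4   0.7   6.3   0.1]
[-137.5   -0.6 -116.3] [-179.2, 42.5, 154.2]
[-137.7   -1.9 -117.6] [-177.47829991   42.23137687  154.08529013]
```

```bash
cat > kin.py <<'E'
import numpy as np
from scipy.optimize import least_squares
from scipy.spatial.transform import Rotation as Ro
def fk(p,q,sg=(1,1,1)):
    a1,h,a2,a3,e,L,d,w=p; q=np.radians(q); ry=lambda a:Ro.from_euler("y",a); rz=lambda a:Ro.from_euler("z",a)
    R=rz(q[0]); P=R.apply([a1,d,0])+[0,0,h]; R=R*ry(q[1]); P=P+R.apply([0,0,a2]); R=R*ry(q[2]); P=P+R.apply([e,0,a3])
    R=R*rz(sg[0]*q[3])*ry(q[4]); R=R*rz(sg[2]*q[5]+np.pi/2); return P+R.apply([0,0,L])+ (R*rz(-sg[2]*q[5])).apply([w,0,0]),R
E
python3 - <<'E'
from kin import *
from h import sensors
s=sensors.sense()
D=[([60.882,7.471,85.268,0,87.261,-4.893],[246.169,547.18,231.292],[180,0,155.78]),
([-9.9,-42.5,143.1,-18.1,39.6,-64.],[507.4,-109.9,158.4],[-179.2,42.5,154.2]),
(s["joint_pos"],s["tool_pos"],s["tcp_rot"])]
for sg in [(1,1,1),(-1,1,1),(1,1,-1),(-1,1,-1)]:
    f=lambda p:np.concatenate([fk(p,q,sg)[0]-x for q,x,_ in D])
    b=least_squares(f,[50,400,450,450,0,250,50,0]); print(sg,b.x.round(1),b.fun.round(1))
    for q,x,e in D: print((fk(b.x,q,sg)[1].inv()*Ro.from_euler("xyz",e,degrees=True)).magnitude())
E
```

```text
(1, 1, 1) [  4.5 315.5 368.3 549.   60.  363.3  48.7   2.5] [ 0.   0.  -0.1 -0.   0.1  0.1 -0.  -0.1 -0. ]
8.726646259942394e-05
0.0006864970377108556
1.1438025228256186e-15
(-1, 1, 1) [ 437.  -136.6 -158.2  172.9 -179.4 -354.3   33.5   17.5] [ 0.1 -0.3  0.4  0.4  0.9 -0.6 -0.1 -0.7  0.2]
8.726646259942394e-05
0.6317165782739322
1.2364310330705366
(1, 1, -1) [  4.5 315.5 368.3 549.   60.  363.3  48.7   2.5] [ 0.   0.  -0.1 -0.   0.1  0.1 -0.  -0.1 -0. ]
0.1708851870627648
2.2335219385399965
1.4920515871228652
(-1, 1, -1) [ 437.  -136.6 -158.2  172.9 -179.4 -354.3   33.5   17.5] [ 0.1 -0.3  0.4  0.4  0.9 -0.6 -0.1 -0.7  0.2]
0.1708851870627648
2.735294745247034
2.6370842670201915
```

The kinematic model fits exactly, so I can now check reachable tilts and final headings offline.

```bash
cat >> kin.py <<'E'
PRM=None
def setup():
    global PRM
    from h import sensors
    s=sensors.sense()
    D=[([60.882,7.471,85.268,0,87.261,-4.893],[246.169,547.18,231.292]),([-9.9,-42.5,143.1,-18.1,39.6,-64.],[507.4,-109.9,158.4]),([-6.2,-25.8,143.1,-35.6,27.4,-42.5],[519.5,-103.5,71.5])]
    PRM=np.array([4.5,315.5,368.3,549.,60.,363.3,48.7,2.5])
setup()
LO=np.array([-169.4,-51.1,1.3,-76.6,0.5,-152.2]); HI=np.array([169.4,129.3,143.1,256.6,156.5,152.2])
def ik(P,R,q0):
    def f(q):
        p,r=fk(PRM,q); return np.r_[(p-P),200*(r.inv()*R).as_rotvec()]
    b=least_squares(f,np.clip(q0,LO+.01,HI-.01),bounds=(LO,HI),max_nfev=60); return b.x,np.abs(b.fun).max()
def Rt(h,tilt):
    a,t=np.radians(h),np.radians(tilt); m=np.array([np.cos(a),np.sin(a),0]); z=m*np.sin(t)+np.array([0,0,-np.cos(t)]); y=np.array([-m[1],m[0],0])
    return Ro.from_matrix(np.c_[np.cross(y,z),y,z])
rz=lambda d:Ro.from_euler("z",d,degrees=True)
E
cat > plan.py <<'E'
from kin import *
import time
J={"w1":([465.9,-105],-26,28,41),"w2":([441.3,-212.1],-24,28,41),"n1":([471,30.5],8.4,24,37),"n2":([455.7,194.1],24.5,24,37)}
pegs={"w":[(634.5,130),(634.3,-69.7)],"n":[(634,30),(632.8,-170)]}
for k,(c,m,zg,hl) in J.items():
  md=np.array([np.cos(np.radians(m)),np.sin(np.radians(m)),0])
  for al in (0,15,25,35):
    R=Rt(m,al); G=np.array([*c,zg])-12*md; P=G+19*R.apply([0,0,1])
    q0=[np.degrees(np.arctan2(c[1],c[0]))-5,0,110,0,60,-60+0*m]
    res=[]
    for s6 in (-60,0,60):
        q,e=ik(P,R,[q0[0],-10,125,0,60,s6]); q2,e2=ik(P+[0,0,100],R,q); res.append((max(e,e2),q))
    e,q=min(res,key=lambda x:x[0])
    print(k,"alpha",al,"err",round(e,1),q.round(0), end=" | ")
    if e>1: print(); continue
    # rotate 90 about tool y in air at above, then yaw, at a mid point
    for pg in pegs[k[0]]:
        ok=[]
        for h in range(-180,180,20):
            Rf=rz(h-m)*R*Ro.from_euler("y",90,degrees=True)   # tool-forward az = h+180
            Pf=np.array([*pg,22+hl+12.])+19*Rf.apply([0,0,1])
            best=min((ik(Pf,Rf,[np.degrees(np.arctan2(pg[1],pg[0])),20,80,j4,60,j6]) for j4 in (0,90) for j6 in (-90,0,90)),key=lambda t:t[1])
            if best[1]<1 and ik(Pf+[0,0,70],Rf,best[0])[1]<1: ok.append((h+180)%360)
        print(pg[1],ok,end=" ")
    print()
E
time python3 plan.py
```

```text
w1 alpha 0 err 0.0 [-19.   0. 118.   0.  62. -83.] | 130 [0, 20, 40, 60, 80, 100, 120, 260, 280, 340] -69.7 [0, 20, 40, 60, 80, 100, 120, 240, 260, 320, 340] 
w1 alpha 15 err 0.0 [-17. -13. 131.  -3.  47. -79.] | 130 [0, 20, 40, 60, 80, 100, 120, 140, 240, 260, 280, 300, 340] -69.7 [0, 20, 40, 60, 80, 100, 120, 220, 240, 260, 280, 320, 340] 
w1 alpha 25 err 0.0 [-15. -21. 140.  -8.  37. -74.] | 130 [0, 20, 40, 60, 80, 100, 120, 140, 240, 260, 280, 300] -69.7 [0, 20, 40, 60, 80, 100, 120, 140, 220, 240, 260, 280, 340] 
w1 alpha 35 err 12.6 [-11. -22. 143. -19.  30. -61.] | 
w2 alpha 0 err 0.0 [-32.   2. 116.   0.  62. -98.] | 130 [0, 20, 40, 60, 80, 100, 120, 260, 280, 340] -69.7 [0, 20, 40, 60, 80, 100, 120, 240, 260, 320, 340] 
w2 alpha 15 err 0.0 [ -34.  -11.  130.    3.   47. -102.] | 130 [0, 20, 40, 60, 80, 100, 120, 140, 240, 260, 280, 300, 340] -69.7 [0, 20, 40, 60, 80, 100, 120, 220, 240, 260, 280, 320, 340] 
w2 alpha 25 err 0.0 [ -35.  -20.  139.    8.   36. -107.] | 130 [0, 20, 40, 60, 80, 100, 120, 140, 240, 260, 280, 300] -69.7 [0, 20, 40, 60, 80, 100, 120, 140, 220, 240, 
[... 590 characters left out ...]
0, 320, 340] 
n1 alpha 35 err 21.2 [ -10.  -23.  143.   18.   34. -121.] | 
n2 alpha 0 err 0.0 [ 17.   3. 115.   0.  61. -98.] | 30 [0, 20, 40, 60, 80, 100, 120, 260, 320, 340] -170 [0, 20, 40, 60, 80, 100, 240, 300, 320, 340] 
n2 alpha 15 err 0.0 [  15.  -10.  129.    3.   46. -101.] | 30 [0, 20, 40, 60, 80, 100, 120, 140, 240, 260, 280, 340] -170 [0, 20, 40, 60, 80, 100, 220, 240, 260, 320, 340] 
n2 alpha 25 err 0.0 [  14.  -18.  138.    8.   35. -106.] | 30 [0, 20, 40, 60, 80, 100, 120, 140, 220, 240, 260, 280, 300, 340] -170 [0, 20, 40, 60, 80, 100, 120, 220, 240, 260, 280, 320, 340] 
n2 alpha 35 err 11.3 [  13.  -21.  143.   14.   27. -113.] | 
real	1m47.474s
user	1m47.899s
sys	0m0.176s
```

At 25° tilt every grasp is reachable. The final pose, with the tool pointing forward and mouth down, is a half turn about tool z plus 40° more tilt. Straightening to 25° now.

Request:
apply_moves([
  [0,0,-20,0.015,0.15,0,0],
  [0,0,-20,0.015,0.15,0,0],
  [0,0,0,0,0,0,0],
  [0,0,0,0,0,0,0],
])

```text
time: 23.12
tool_pos: [499.9, -89.9, 106.2]
tcp_rot: [-176.6, 25.4, 153.0]
ft_force: [0.1, -0.2, -0.4]
finger_gap: 85.0
grip_force: 0.0
```

```bash
cat >> h.py <<'E'
def grasp(c,az,zg,back,tilt=25,adv=22,up=60):
    a=np.radians(az); m=np.array([np.cos(a),np.sin(a),0]); R=Rt(az,tilt); P=np.array([*c,zg])-back*m+adv*R.apply([0,0,1])
    print("TCP",P.round(1)); to(P+[0,0,up],R); print("down in tool",R.inv().apply([0,0,-up]).round(1))
E
python3 - <<'E'
from h import *
print(sensors.sense()["joint_pos"].round(1)); st()
grasp([465.9,-105],-26,31,12)
E
```

```text
[ -7.9 -22.8 130.1 -14.8  50.5 -62.9]
23.12 [499.9 -89.9 106.2] [-176.6   25.4  153. ] F [ 0.1 -0.2 -0.4] gap 85.0 grip 0.0
TCP [ 463.5 -103.8   11.1]
pos [499.9 -89.9 106.2]
turn in tool [-0.067  0.007 -0.016]
then shift in tool [ 39.  -28.5  20.6] rows 2
down in tool [25.4  0.  54.4]
```

Request:
apply_moves([
  [0,0,0,-0.067,0.007,-0.016,0],
  [19.5,-14.2,10.3,0,0,0,0],
  [19.5,-14.2,10.3,0,0,0,0],
  [0,0,0,0,0,0,0],
  [0,0,0,0,0,0,0],
])

```text
time: 23.75
tool_pos: [464.2, -103.1, 71.5]
tcp_rot: [-180.0, 25.0, 154.0]
ft_force: [0.4, 0.7, 1.1]
finger_gap: 85.4
grip_force: 0.0
```

```bash
python3 - <<'E'
from h import *
grasp([465.9,-105],-26,31,12,up=0)
s=optics.snapshot("side"); cv2.imwrite("pics/s4.png",cv2.resize(s[200:380,180:420],(800,600))[:,:,::-1])
E
```

```text
TCP [ 463.5 -103.8   11.1]
pos [ 464.2 -103.1   71.5]
turn in tool [-0.001 -0.    -0.   ]
then shift in tool [25.8 -0.9 54.6] rows 2
down in tool [0. 0. 0.]
```

View pics/s4.png

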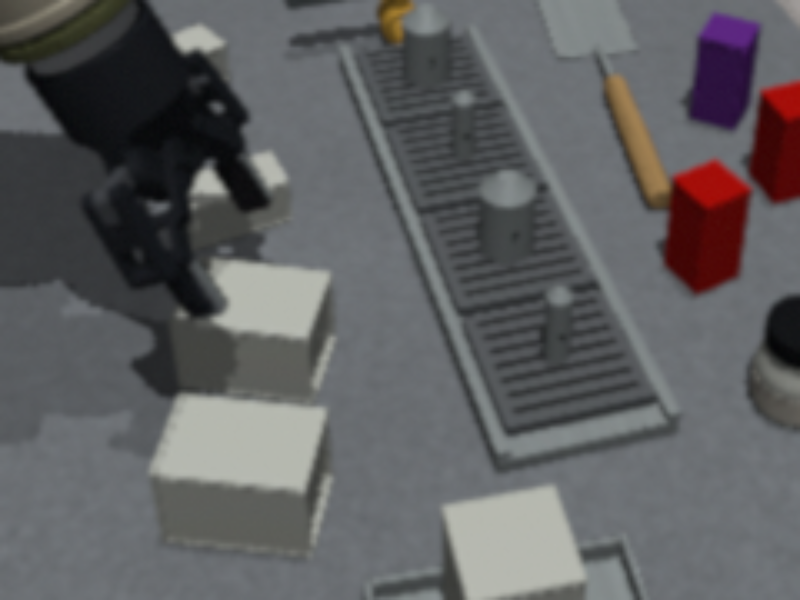

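The fingers straddle wide1 at (250,320), and wide2 and the tray jar stand as expected. Descend, close, lift.

Request:
apply_moves([
  [8.6,-0.3,18.2,0,0,0,0],
  [8.6,-0.3,18.2,0,0,0,0],
  [8.6,-0.3,18.2,0,0,0,0],
  [0,0,0,0,0,0,0],
  [0,0,0,0,0,0,1],
  [0,0,0,0,0,0,1],
  [0,0,0,0,0,0,1],
  [0,0,0,0,0,0,1],
  [0,0,0,0,0,0,1],
  [0,0,0,0,0,0,1],
], force=50)

```text
time: 25.05
tool_pos: [464.6, -104.2, 12.6]
tcp_rot: [-180.0, 25.1, 154.0]
ft_force: [-3.0, 0.9, 6.5]
finger_gap: 55.5
grip_force: 49.7
```

Request:
apply_moves([
  [-8,0,-18,0,0,0,1],
  [-17,0,-36,0,0,0,1],
  [-17,0,-36,0,0,0,1],
  [-17,0,-36,0,0,0,1],
  [0,0,0,0,0,0,1],
  [0,0,0,0,0,0,1],
])

```text
time: 25.8
tool_pos: [463.2, -103.8, 149.3]
tcp_rot: [-179.9, 24.9, 154.0]
ft_force: [-0.3, -0.2, -2.2]
finger_gap: 55.1
grip_force: 49.5
```

```bash
cat >> h.py <<'E'
import kin
def place(c,az,zc,tg,peg,hl,F,tilt=25,up=85):
    """c,zc jar centre when gripped, tg TCP then; print final TCP etc."""
    R=Rt(az,tilt); off=R.inv().apply(np.array([*c,zc])-tg); Rf=kin.rz(F-180-az)*R*Ro.from_euler("y",90,degrees=True)
    Pf=np.array([*peg,22+hl])-Rf.apply(off); print("off",off.round(1),"final TCP",Pf.round(1),"mouth dir",Rf.apply(R.inv().apply([np.cos(np.radians(az)),np.sin(np.radians(az)),0])).round(2))
    return Pf,Rf
def check(pts,q=None):
    q=sensors.sense()["joint_pos"] if q is None else q
    for P,R in pts:
        p0,R0=kin.fk(kin.PRM,q); dr=(R0.inv()*R).as_rotvec(); n=int(max(np.linalg.norm(dr)/0.15,np.linalg.norm(P-p0)/45))+1
        for i in range(1,n+1):
            q2,e=kin.ik(p0+(P-p0)*i/n,R0*Ro.from_rotvec(dr*i/n),q); dq=np.abs(q2-q).max(); q=q2
            if e>1 or dq>14: print("  step",i,"/",n,"err",round(e,1),"dq",round(dq,1))
        print("q",q.round(0))
    return q
def rows(R1,R2): return (R1.inv()*R2).as_rotvec().round(3)
E
cat > go.py <<'E'
from h import *
import sys
def run(c,az,zc,tg,peg,hl,F,mid,F2=None):
    Pf,Rf=place(c,az,zc,tg,peg,hl,F); p,R=cur(); pk,_=kin.fk(kin.PRM,sensors.sense()["joint_pos"]); print("kin err",(pk-p).round(1))
    Rh=R*Ro.from_rotvec([0,0,np.pi/2]); R1=Rh*Ro.from_rotvec([0,0,np.pi/2]); Pu=Pf+[0,0,85]
    print("2 shift after pi",R1.inv().apply(np.array(mid)-p).round(1)); print("3 turn",rows(R1,Rf)); print("4 shift",Rf.inv().apply(Pu-mid).round(1)); print("down unit*85",Rf.inv().apply([0,0,-85]).round(1))
    check([(p,Rh),(p,R1),(np.array(mid),R1),(np.array(mid),Rf),(Pu,Rf),(Pf,Rf)])
E
python3 - <<'E'
from go import *
run([465.9,-105],-26,28,[464.6,-104.2,12.6],(634.3,-69.7),41,0,[620,-100,200])
E
```

```text
off [ -7.9  -0.1 -13.3] final TCP [649.7 -69.8  64.5] mouth dir [-0. -0. -1.]
kin err [0.2 0.1 0.1]
2 shift after pi [147.7 -72.1  12.6]
3 turn [ 0.328  0.688 -0.327]
4 shift [-33.2 -30.2  48.3]
down unit*85 [-77.    0.   35.9]
q [-15. -36. 134.  -5.  58.  13.]
q [-15. -36. 134.  -5.  58. 103.]
q [-10.  -9. 108.  -8.  57. 109.]
  step 4 / 6 err 0.0 dq 21.2
  step 5 / 6 err 0.0 dq 33.6
  step 6 / 6 err 0.5 dq 35.0
q [-28. -28. 143.  84.  26.  -7.]
  step 1 / 2 err 0.0 dq 14.5
  step 2 / 2 err 0.0 dq 17.3
q [-21. -14. 140. 116.  21. -37.]
  step 1 / 2 err 0.0 dq 16.5
q [-20.   4. 138. 141.  31. -65.]
```

```bash
python3 - <<'E'
from go import *
p,R=cur(); q0=sensors.sense()["joint_pos"]; R1=R*Ro.from_rotvec([0,0,np.pi])
q1=q0.copy(); q1[5]+=180
def path(q,P,R,n):
    p0,R0=kin.fk(kin.PRM,q); dr=(R0.inv()*R).as_rotvec(); M=0;E=0
    for i in range(1,n+1):
        q2,e=kin.ik(p0+(P-p0)*i/n,R0*Ro.from_rotvec(dr*i/n),q); M=max(M,np.abs(q2-q).max());E=max(E,e); q=q2
    return q,M,E
for F in (-40,-20,0,20,40,60):
    Pf,Rf=place([465.9,-105],-26,28,[464.6,-104.2,12.6],(634.3,-69.7),41,F)
    for mid in ([640,-90,190],):
        q,M1,E1=path(q1,np.array(mid),R1,5); q,M2,E2=path(q,Pf+[0,0,85],Rf,16); qf,M3,E3=path(q,Pf,Rf,5)
        print(F,mid,"dq",[round(x,1) for x in(M1,M2,M3)],"err",[round(x,1) for x in(E1,E2,E3)],q.round(0),qf.round(0))
E
```

```text
off [ -7.9  -0.1 -13.3] final TCP [646.  -79.7  64.5] mouth dir [-0.  0. -1.]
-40 [640, -90, 190] dq [np.float64(7.3), np.float64(6.8), np.float64(2.2)] err [np.float64(0.0), np.float64(51.6), np.float64(68.2)] [ -2. -14. 128. -47.  26. 152.] [ -6.  -5. 128. -46.  18. 152.]
off [ -7.9  -0.1 -13.3] final TCP [648.7 -75.1  64.5] mouth dir [-0.  0. -1.]
-20 [640, -90, 190] dq [np.float64(7.3), np.float64(8.5), np.float64(2.5)] err [np.float64(0.0), np.float64(24.1), np.float64(44.5)] [ -9. -18. 137. -57.   6. 152.] [-11.  -7. 134. -58.   1. 152.]
off [ -7.9  -0.1 -13.3] final TCP [649.7 -69.8  64.5] mouth dir [-0. -0. -1.]
0 [640, -90, 190] dq [np.float64(7.3), np.float64(24.7), np.float64(7.3)] err [np.float64(0.0), np.float64(0.0), np.float64(0.0)] [-21. -14. 140. 116.  21. -37.] [-20.   4. 138. 141.  31. -65.]
off [ -7.9  -0.1 -13.3] final TCP [648.8 -64.6  64.5] mouth dir [-0. -0. -1.]
20 [640, -90, 190] dq [np.float64(7.3), np.float64(12.9), np.float64(3.5)] err [np.float64(0.0), np.float64(0.0), np.float64(0.0)] [-35.  -4. 131.  89.  48. -29.] [-35.  11. 130. 100.  49. -46.]
off [ -7.9  -0.1 -13.3] final TCP [646.2 -59.9  64.5] mouth dir [-0. -0. -1.]
40 [640, -90, 190] dq [np.float64(7.3), np.float64(12.2), np.float64(2.4)] err [np.float64(0.0), np.float64(0.0), np.float64(0.0)] [-41.  10. 116.  74.  68. -32.] [-40.  22. 115.  79.  66. -42.]
off [ -7.9  -0.1 -13.3] final TCP [642.1 -56.4  64.5] mouth dir [ 0. -0. -1.]
60 [640, -90, 190] dq [np.float64(7.3), np.float64(13.0), np.float64(2.0)] err [np.float64(0.0), np.float64(0.0), np.float64(0.0)] [-40.  24.  99.  64.  85. -34.] [-40.  34.  97.  64.  81. -41.]
```

```bash
cat > go.py <<'E'
from h import *
def path(q,P,R,n):
    p0,R0=kin.fk(kin.PRM,q); dr=(R0.inv()*R).as_rotvec(); M=0;E=0
    for i in range(1,n+1):
        q2,e=kin.ik(p0+(P-p0)*i/n,R0*Ro.from_rotvec(dr*i/n),q); M=max(M,np.abs(q2-q).max());E=max(E,e); q=q2
    return q,round(M,1),round(E,1)
def run(c,az,zc,tg,peg,hl,F,zm=175):
    Pf,Rf=place(c,az,zc,tg,peg,hl,F); p,R=cur(); R1=R*Ro.from_rotvec([0,0,np.pi]); mid=np.array([*Pf[:2],zm])
    q1=sensors.sense()["joint_pos"].copy(); q1[5]+=180; print("j6 after",q1[5].round(0))
    q,a,b=path(q1,mid,R1,6); q,c_,d=path(q,mid,Rf,16); qf,e,f=path(q,Pf,Rf,5)
    s=R1.inv().apply(mid-p); v=rows(R1,Rf); print("dq",a,c_,e,"err",b,d,f,qf.round(0)); print("shift",s.round(1),"/6",(s/6).round(1)); print("turn",v,"/16",(v/16).round(4))
E
python3 - <<'E'
from go import *
run([465.9,-105],-26,28,[464.6,-104.2,12.6],(634.3,-69.7),41,20)
E
```

```text
off [ -7.9  -0.1 -13.3] final TCP [648.8 -64.6  64.5] mouth dir [-0. -0. -1.]
j6 after 103.0
dq 6.6 12.8 4.6 err 0.0 0.0 0.0 [-35.  11. 130. 100.  49. -46.]
shift [ 146.6 -116.6   39.6] /6 [ 24.4 -19.4   6.6]
turn [ 0.579  0.662 -0.579] /16 [ 0.0362  0.0414 -0.0362]
```

Request:
apply_moves([
  [0,0,0,0,0,0.1848,1],
  [0,0,0,0,0,0.1848,1],
  [0,0,0,0,0,0.1848,1],
  [0,0,0,0,0,0.1848,1],
  [0,0,0,0,0,0.1848,1],
  [0,0,0,0,0,0.1848,1],
  [0,0,0,0,0,0.1848,1],
  [0,0,0,0,0,0.1848,1],
  [0,0,0,0,0,0.1848,1],
  [0,0,0,0,0,0.1848,1],
  [0,0,0,0,0,0.1848,1],
  [0,0,0,0,0,0.1848,1],
  [0,0,0,0,0,0.1848,1],
  [0,0,0,0,0,0.1848,1],
  [0,0,0,0,0,0.1848,1],
  [0,0,0,0,0,0.1848,1],
  [0,0,0,0,0,0.1848,1],
  [0,0,0,0,0,0,1],
])

```text
time: 28.05
tool_pos: [462.4, -103.6, 147.7]
tcp_rot: [179.9, -24.7, -25.9]
ft_force: [0.1, 0.2, -1.5]
finger_gap: 55.6
grip_force: 49.3
```

Request:
apply_moves([
  [24.4,-19.4,6.6,0,0,0,1],
  [24.4,-19.4,6.6,0,0,0,1],
  [24.4,-19.4,6.6,0,0,0,1],
  [24.4,-19.4,6.6,0,0,0,1],
  [24.4,-19.4,6.6,0,0,0,1],
  [24.4,-19.4,6.6,0,0,0,1],
  [0,0,0,0,0,0,1],
  [0,0,0,0,0,0,1],
])

```text
time: 29.05
tool_pos: [647.7, -64.7, 173.9]
tcp_rot: [179.8, -24.8, -25.8]
ft_force: [-1.0, -0.5, -1.8]
finger_gap: 55.6
grip_force: 49.5
```

Request:
apply_moves([
  [0,0,0,0.0362,0.0414,-0.0362,1],
  [0,0,0,0.0362,0.0414,-0.0362,1],
  [0,0,0,0.0362,0.0414,-0.0362,1],
  [0,0,0,0.0362,0.0414,-0.0362,1],
  [0,0,0,0.0362,0.0414,-0.0362,1],
  [0,0,0,0.0362,0.0414,-0.0362,1],
  [0,0,0,0.0362,0.0414,-0.0362,1],
  [0,0,0,0.0362,0.0414,-0.0362,1],
  [0,0,0,0.0362,0.0414,-0.0362,1],
  [0,0,0,0.0362,0.0414,-0.0362,1],
  [0,0,0,0.0362,0.0414,-0.0362,1],
  [0,0,0,0.0362,0.0414,-0.0362,1],
  [0,0,0,0.0362,0.0414,-0.0362,1],
  [0,0,0,0.0362,0.0414,-0.0362,1],
  [0,0,0,0.0362,0.0414,-0.0362,1],
  [0,0,0,0.0362,0.0414,-0.0362,1],
  [0,0,0,0,0,0,1],
  [0,0,0,0,0,0,1],
])

```text
time: 31.3
tool_pos: [648.5, -65.0, 175.4]
tcp_rot: [179.9, -65.0, 20.0]
ft_force: [1.4, 0.0, -0.9]
finger_gap: 55.7
grip_force: 49.6
```

```bash
python3 - <<'E'
from go import *
st(); print(sensors.sense()["joint_pos"].round(0))
Pf,Rf=place([465.9,-105],-26,28,[464.6,-104.2,12.6],(634.3,-69.7),41,20)
to(Pf,Rf)
s=optics.snapshot("side"); t=optics.snapshot("top")
cv2.imwrite("pics/v5.png",np.hstack([cv2.resize(s[150:330,240:420],(400,400)),cv2.resize(t[180:280,310:410],(400,400))])[:,:,::-1])
E
```

```text
31.3 [648.5 -65.  175.4] [179.9 -65.   20. ] F [ 1.4  0.  -0.9] gap 55.7 grip 49.6
[-35.  -8. 131.  84.  49. -23.]
off [ -7.9  -0.1 -13.3] final TCP [648.8 -64.6  64.5] mouth dir [-0. -0. -1.]
pos [648.5 -65.  175.4]
turn in tool [0.001 0.    0.   ]
then shift in tool [-100.3   -0.3   47.2] rows 3
```

View pics/v5.png

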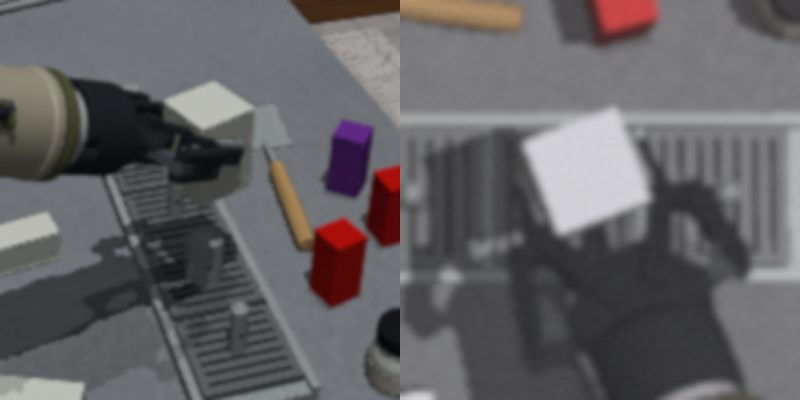

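The jar hangs base-up and mouth-down above the thick peg (top centre about (588,173) in the right crop). I'll check its centre by ray before lowering.

```bash
cat >> h.py <<'E'
def topface(zt,near):
    t=optics.snapshot("top"); m=white(t,150); m=cv2.morphologyEx(m,cv2.MORPH_OPEN,np.ones((3,3),np.uint8)); n,l,s,c=cv2.connectedComponentsWithStats(m)
    px=proj("top",[*near,zt])[0]; i=min((i for i in range(1,n) if 100<s[i][4]<2500),key=lambda i:np.hypot(*(c[i]-px)))
    rr=cv2.minAreaRect(cv2.findContours((l==i).astype(np.uint8),0,2)[0][0]); q=plane("top",cv2.boxPoints(rr)+.25,zt)
    print("top face centre",q.mean(0).round(1),"sides",np.hypot(*(q[1]-q[0])[:2]).round(1),np.hypot(*(q[2]-q[1])[:2]).round(1))
E
python3 -c "
from h import *
topface(215,(634.3,-70))"
```

```text
top face centre [ 637.6 -102.6  215. ] sides 135.2 66.7
```

```bash
sed -i 's/def topface(zt,near):/def topface(zt,near,lo=195):/; s/m=white(t,150); m=cv2/m=white(t,lo); m=cv2/' h.py; python3 -c "
from h import *
topface(215,(634.3,-70)); topface(215,(634.3,-70),180)"
```

```text
top face centre [636.8 -70.3 215. ] sides 52.9 54.4
top face centre [637.1 -70.  215. ] sides 55.5 56.8
```

Request:
apply_moves([
  [-23.2,0.5,9.4,0,0,0,1],
  [-22.7,0,10.6,0,0,0,1],
  [-22.7,0,10.6,0,0,0,1],
  [-22.7,0,10.6,0,0,0,1],
  [0,0,0,0,0,0,1],
  [-4.5,0,2.1,0,0,0,1],
  [-2.7,0,1.3,0,0,0,1],
  [0,0,0,0,0,0,1],
  [0,0,0,0,0,0,1],
])

```text
time: 32.67
tool_pos: [648.4, -65.9, 68.2]
tcp_rot: [179.8, -65.1, 20.2]
ft_force: [0.3, -0.9, -2.0]
finger_gap: 56.0
grip_force: 49.7
```

Request:
apply_moves([
  [-1.8,0,0.8,0,0,0,1],
  [-1.8,0,0.8,0,0,0,1],
  [0,0,0,0,0,0,1],
  [0,0,0,0,0,0,1],
])

```text
time: 33.17
tool_pos: [648.2, -65.8, 63.9]
tcp_rot: [179.9, -65.1, 20.1]
ft_force: [-0.1, -0.1, 1.3]
finger_gap: 55.6
grip_force: 49.7
```

Request:
apply_moves([
  [-1.4,0,0.6,0,0,0,1],
  [0,0,0,0,0,0,1],
  [0,0,0,0,0,0,1],
])

```text
time: 33.55
tool_pos: [648.9, -65.8, 63.9]
tcp_rot: [179.7, -65.2, 20.3]
ft_force: [-4.3, 2.3, 9.9]
finger_gap: 55.9
grip_force: 50.7
```

Request:
apply_moves([
  [0,0,0,0,0,0,0],
  [0,0,0,0,0,0,0],
  [0,0,0,0,0,0,0],
  [0,0,0,0,0,0,0],
])

```text
time: 34.05
tool_pos: [647.9, -65.8, 61.9]
tcp_rot: [179.9, -65.0, 20.1]
ft_force: [0.9, -0.4, -0.2]
finger_gap: 85.0
grip_force: 0.0
```

```bash
cat > back.py <<'E'
from go import *
def back(az,F,d=65,up=120):
    """retreat d, raise up, unturn to tilt25(reverse), -pi; prints rows"""
    s=sensors.sense(); q=s["joint_pos"]; p,R=cur(); R25=kin.Rt(az,25)*Ro.from_rotvec([0,0,np.pi])
    A=p-d*R.apply([0,0,1]); B=A+[0,0,up]
    q,a,b=path(q,A,R,4); q,c,d_=path(q,B,R,4); q,e,f=path(q,B,R25,16); print("dq",a,c,e,"err",b,d_,f,q.round(0),"A",A.round(0),"B",B.round(0))
    print("up in tool /4",(R.inv().apply([0,0,up])/4).round(1),"turn/16",(rows(R,R25)/16).round(4))
E
python3 - <<'E'
from back import *
st(); back(-24,20); topface(104,(634,-70),180)
E
```

```text
34.05 [647.9 -65.8  61.9] [179.9 -65.   20.1] F [ 0.9 -0.4 -0.2] gap 85.0 grip 0.0
dq 2.6 6.3 9.9 err 0.0 0.0 0.0 [ -9. -14. 112.  -7.  58. 107.] A [592. -86.  89.] B [592. -86. 209.]
up in tool /4 [ 27.2   0.  -12.7] turn/16 [-0.0346 -0.0415  0.0346]
top face centre [636.1 -71.1 104. ] sides 54.7 54.6
```

Request:
apply_moves([
  [0,0,-16,0,0,0,0],
  [0,0,-16,0,0,0,0],
  [0,0,-16,0,0,0,0],
  [0,0,-16,0,0,0,0],
  [27.2,0,-12.7,0,0,0,0],
  [27.2,0,-12.7,0,0,0,0],
  [27.2,0,-12.7,0,0,0,0],
  [27.2,0,-12.7,0,0,0,0],
])

```text
time: 35.1
tool_pos: [593.0, -85.5, 210.0]
tcp_rot: [179.9, -65.1, 20.1]
ft_force: [1.1, -0.1, -0.6]
finger_gap: 85.5
grip_force: 0.0
```

Request:
apply_moves([
  [0,0,0,-0.0346,-0.0415,0.0346,0],
  [0,0,0,-0.0346,-0.0415,0.0346,0],
  [0,0,0,-0.0346,-0.0415,0.0346,0],
  [0,0,0,-0.0346,-0.0415,0.0346,0],
  [0,0,0,-0.0346,-0.0415,0.0346,0],
  [0,0,0,-0.0346,-0.0415,0.0346,0],
  [0,0,0,-0.0346,-0.0415,0.0346,0],
  [0,0,0,-0.0346,-0.0415,0.0346,0],
  [0,0,0,-0.0346,-0.0415,0.0346,0],
  [0,0,0,-0.0346,-0.0415,0.0346,0],
  [0,0,0,-0.0346,-0.0415,0.0346,0],
  [0,0,0,-0.0346,-0.0415,0.0346,0],
  [0,0,0,-0.0346,-0.0415,0.0346,0],
  [0,0,0,-0.0346,-0.0415,0.0346,0],
  [0,0,0,-0.0346,-0.0415,0.0346,0],
  [0,0,0,-0.0346,-0.0415,0.0346,0],
])

```text
time: 37.1
tool_pos: [593.0, -85.4, 208.9]
tcp_rot: [179.9, -24.9, -24.0]
ft_force: [0.4, -0.5, 0.1]
finger_gap: 85.1
grip_force: 0.0
```

Request:
apply_moves([
  [0,0,0,0,0,-0.1848,0],
  [0,0,0,0,0,-0.1848,0],
  [0,0,0,0,0,-0.1848,0],
  [0,0,0,0,0,-0.1848,0],
  [0,0,0,0,0,-0.1848,0],
  [0,0,0,0,0,-0.1848,0],
  [0,0,0,0,0,-0.1848,0],
  [0,0,0,0,0,-0.1848,0],
  [0,0,0,0,0,-0.1848,0],
  [0,0,0,0,0,-0.1848,0],
  [0,0,0,0,0,-0.1848,0],
  [0,0,0,0,0,-0.1848,0],
  [0,0,0,0,0,-0.1848,0],
  [0,0,0,0,0,-0.1848,0],
  [0,0,0,0,0,-0.1848,0],
  [0,0,0,0,0,-0.1848,0],
  [0,0,0,0,0,-0.1848,0],
  [0,0,0,0,0,0,0],
])

```text
time: 39.35
tool_pos: [593.0, -85.5, 208.8]
tcp_rot: [180.0, 25.0, 155.9]
ft_force: [0.0, 0.2, 0.3]
finger_gap: 85.3
grip_force: 0.0
```

```bash
python3 - <<'E'
from go import *
st(); print(sensors.sense()["joint_pos"].round(0)); im=find(); im=find(180)
cv2.imwrite("pics/v6.png",cv2.resize(im[190:340,200:500],(800,400))[:,:,::-1])
grasp([441.3,-212.1],-24,31,12)
topface(104,(634,-70),180)
E
```

```text
39.35 [593.  -85.5 208.8] [180.   25.  155.9] F [0.  0.2 0.3] gap 85.3 grip 0.0
[ -9. -14. 112.  -7.  58. -73.]
wide [ 441.3 -212.3] size [np.float64(56.8), np.float64(83.5)] az -24.2
wide [401.2 -39. ] size [np.float64(43.5), np.float64(136.7)] az 79.8
wide [ 441.6 -211.9] size [np.float64(53.1), np.float64(78.5)] az -24.2
TCP [ 438.8 -211.    11.1]
pos [593.1 -85.6 208.9]
turn in tool [-0.    -0.    -0.004]
then shift in tool [ 139.7 -177.3   87. ] rows 5
down in tool [25.4  0.  54.4]
top face centre [636.1 -71.  104. ] sides 54.4 54.6
```

View pics/v6.png

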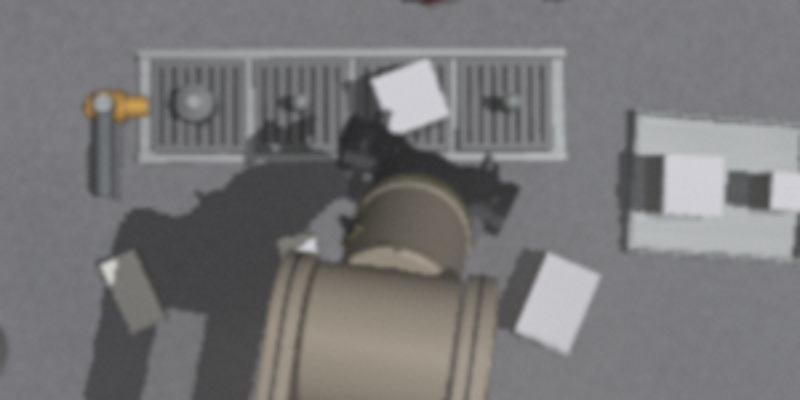

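The seated wide jar is at (410,95), wide2 is unmoved at (558,302), and both dry jars stand in the tray. Now wide2.

Request:
apply_moves([
  [27.9,-35.5,17.4,0,0,0,0],
  [27.9,-35.5,17.4,0,0,0,0],
  [27.9,-35.5,17.4,0,0,0,0],
  [27.9,-35.5,17.4,0,0,0,0],
  [27.9,-35.5,17.4,0,0,0,0],
  [0,0,0,0,0,0,0],
  [0,0,0,0,0,0,0],
])

```text
time: 40.38
tool_pos: [439.8, -211.8, 72.3]
tcp_rot: [180.0, 25.1, 155.9]
ft_force: [0.9, 0.7, 0.8]
finger_gap: 85.1
grip_force: 0.0
```

Request:
apply_moves([
  [8.9,0.2,18.2,0,0,0,0],
  [8.9,0.2,18.2,0,0,0,0],
  [8.9,0.2,18.2,0,0,0,0],
  [0,0,0,0,0,0,0],
  [0,0,0,0,0,0,1],
  [0,0,0,0,0,0,1],
  [0,0,0,0,0,0,1],
  [0,0,0,0,0,0,1],
  [0,0,0,0,0,0,1],
  [0,0,0,0,0,0,1],
])

```text
time: 41.62
tool_pos: [439.9, -211.2, 12.6]
tcp_rot: [-180.0, 25.2, 156.0]
ft_force: [-0.1, 3.3, 7.0]
finger_gap: 55.5
grip_force: 48.7
```

Request:
apply_moves([
  [-8,0,-18,0,0,0,1],
  [-17,0,-36,0,0,0,1],
  [-17,0,-36,0,0,0,1],
  [-17,0,-36,0,0,0,1],
  [0,0,0,0,0,0,1],
  [0,0,0,0,0,0,1],
])

```text
time: 42.38
tool_pos: [438.3, -210.2, 149.1]
tcp_rot: [-180.0, 25.0, 156.0]
ft_force: [-0.2, 0.7, -1.8]
finger_gap: 55.7
grip_force: 48.7
```

```bash
python3 - <<'E'
from go import *
for F in (20,40): run([441.3,-212.2],-24.2,28,[438.8,-211.5,12.3],(634.8,130),41,F)
E
```

```text
off [ -9.    0.4 -13.1] final TCP [649.4 135.7  65.6] mouth dir [-0. -0. -1.]
j6 after 77.0
dq 13.6 29.4 9.3 err 0.0 0.0 0.0 [ -4.   5. 136. 136.  32. -61.]
shift [  58.4 -401.9   -1.4] /6 [  9.7 -67.   -0.2]
turn [ 0.554  0.663 -0.554] /16 [ 0.0346  0.0414 -0.0346]
off [ -9.    0.4 -13.1] final TCP [646.6 140.4  65.6] mouth dir [ 0. -0. -1.]
j6 after 77.0
dq 13.8 17.5 4.2 err 0.0 0.0 0.0 [-17.  13. 127.  98.  50. -45.]
shift [  54.3 -405.    -3.3] /6 [  9.  -67.5  -0.6]
turn [ 0.804  0.623 -0.805] /16 [ 0.0503  0.0389 -0.0503]
```

Request:
apply_moves([
  [0,0,0,0,0,0.1848,1],
  [0,0,0,0,0,0.1848,1],
  [0,0,0,0,0,0.1848,1],
  [0,0,0,0,0,0.1848,1],
  [0,0,0,0,0,0.1848,1],
  [0,0,0,0,0,0.1848,1],
  [0,0,0,0,0,0.1848,1],
  [0,0,0,0,0,0.1848,1],
  [0,0,0,0,0,0.1848,1],
  [0,0,0,0,0,0.1848,1],
  [0,0,0,0,0,0.1848,1],
  [0,0,0,0,0,0.1848,1],
  [0,0,0,0,0,0.1848,1],
  [0,0,0,0,0,0.1848,1],
  [0,0,0,0,0,0.1848,1],
  [0,0,0,0,0,0.1848,1],
  [0,0,0,0,0,0.1848,1],
  [0,0,0,0,0,0,1],
])

```text
time: 44.62
tool_pos: [437.6, -209.8, 147.4]
tcp_rot: [-180.0, -24.8, -23.9]
ft_force: [-0.3, -0.6, -1.1]
finger_gap: 55.4
grip_force: 48.6
```

Request:
apply_moves([
  [6.0,-45,-0.4,0,0,0,1],
  [6.0,-45,-0.4,0,0,0,1],
  [6.0,-45,-0.4,0,0,0,1],
  [6.0,-45,-0.4,0,0,0,1],
  [6.0,-45,-0.4,0,0,0,1],
  [6.0,-45,-0.4,0,0,0,1],
  [6.0,-45,-0.4,0,0,0,1],
  [6.0,-45,-0.4,0,0,0,1],
  [6.0,-45,-0.4,0,0,0,1],
  [0,0,0,0,0,0,1],
  [0,0,0,0,0,0,1],
])

```text
time: 46.0
tool_pos: [645.6, 140.1, 173.9]
tcp_rot: [179.8, -24.9, -23.7]
ft_force: [0.6, 0.5, -0.8]
finger_gap: 55.5
grip_force: 49.1
```

Request:
apply_moves([
  [0,0,0,0.0402,0.0311,-0.0402,1],
  [0,0,0,0.0402,0.0311,-0.0402,1],
  [0,0,0,0.0402,0.0311,-0.0402,1],
  [0,0,0,0.0402,0.0311,-0.0402,1],
  [0,0,0,0.0402,0.0311,-0.0402,1],
  [0,0,0,0.0402,0.0311,-0.0402,1],
  [0,0,0,0.0402,0.0311,-0.0402,1],
  [0,0,0,0.0402,0.0311,-0.0402,1],
  [0,0,0,0.0402,0.0311,-0.0402,1],
  [0,0,0,0.0402,0.0311,-0.0402,1],
  [0,0,0,0.0402,0.0311,-0.0402,1],
  [0,0,0,0.0402,0.0311,-0.0402,1],
  [0,0,0,0.0402,0.0311,-0.0402,1],
  [0,0,0,0.0402,0.0311,-0.0402,1],
  [0,0,0,0.0402,0.0311,-0.0402,1],
  [0,0,0,0.0402,0.0311,-0.0402,1],
  [0,0,0,0.0402,0.0311,-0.0402,1],
  [0,0,0,0.0402,0.0311,-0.0402,1],
  [0,0,0,0.0402,0.0311,-0.0402,1],
  [0,0,0,0.0402,0.0311,-0.0402,1],
])

```text
time: 48.5
tool_pos: [645.9, 139.1, 175.3]
tcp_rot: [179.6, -65.0, 40.4]
ft_force: [-0.3, 0.3, -1.4]
finger_gap: 55.4
grip_force: 49.1
```

```bash
python3 - <<'E'
from go import *
st(); print(sensors.sense()["joint_pos"].round(0))
Pf,Rf=place([441.3,-212.2],-24.2,28,[439.9,-211.2,12.6],(634.8,130),41,40)
to([Pf[0],Pf[1],175],Rf); to(Pf); print("down 25",Rf.inv().apply([0,0,-25]).round(1))
topface(214,(634.8,130),180)
E
```

```text
48.5 [645.9 139.1 175.3] [179.6 -65.   40.4] F [-0.3  0.3 -1.4] gap 55.4 grip 49.1
[-18.  -5. 128.  84.  51. -24.]
off [ -8.   -0.3 -13.2] final TCP [646.8 139.6  64.7] mouth dir [ 0. -0. -1.]
pos [645.9 139.1 175.3]
turn in tool [0.001 0.    0.003]
then shift in tool [0.1 0.2 1.1] rows 1
pos [645.9 139.1 175.3]
then shift in tool [-99.8  -0.1  47.7] rows 3
down 25 [-22.7  -0.   10.6]
top face centre [636.  129.1 214. ] sides 54.7 54.8
```

Centred to within about 1.5 mm. Lowering as before.

Request:
apply_moves([
  [-22.7,0,10.6,0,0,0,1],
  [-22.7,0,10.6,0,0,0,1],
  [-22.7,0,10.6,0,0,0,1],
  [-22.7,0,10.6,0,0,0,1],
  [0,0,0,0,0,0,1],
  [-4.5,0,2.1,0,0,0,1],
  [-3.6,0,1.7,0,0,0,1],
  [-1.8,0,0.8,0,0,0,1],
  [0,0,0,0,0,0,1],
  [0,0,0,0,0,0,1],
])

```text
time: 49.8
tool_pos: [646.7, 140.3, 64.9]
tcp_rot: [180.0, -65.0, 40.0]
ft_force: [-0.1, 0.4, -1.1]
finger_gap: 55.4
grip_force: 49.1
```

Request:
apply_moves([
  [-1.8,0,0.8,0,0,0,1],
  [-1.4,0,0.6,0,0,0,1],
  [0,0,0,0,0,0,1],
  [0,0,0,0,0,0,1],
])

```text
time: 50.3
tool_pos: [647.8, 140.5, 63.8]
tcp_rot: [179.8, -65.2, 40.2]
ft_force: [-5.5, 0.3, 13.2]
finger_gap: 55.5
grip_force: 50.4
```

Request:
apply_moves([
  [0,0,0,0,0,0,0],
  [0,0,0,0,0,0,0],
  [0,0,0,0,0,0,0],
  [0,0,0,0,0,0,0],
])

```text
time: 50.8
tool_pos: [646.3, 140.3, 60.9]
tcp_rot: [-180.0, -64.9, 39.9]
ft_force: [0.1, 0.2, -0.2]
finger_gap: 84.9
grip_force: 0.0
```

```bash
python3 - <<'E'
from back import *
st(); back(8.4,40); back(24.4,40); topface(104,(634,130),180)
E
```

```text
50.8 [646.3 140.3  60.9] [-180.   -64.9   39.9] F [ 0.1  0.2 -0.2] gap 84.9 grip 0.0
dq 2.4 5.8 7.6 err 0.0 0.0 0.0 [  4. -14. 112.   2.  57.  84.] A [601. 102.  88.] B [601. 102. 208.]
up in tool /4 [ 27.2  -0.  -12.7] turn/16 [-0.0248 -0.0424  0.0248]
dq 2.4 5.8 5.5 err 0.0 0.0 0.0 [ -2. -12. 111.  12.  60.  60.] A [601. 102.  88.] B [601. 102. 208.]
up in tool /4 [ 27.2  -0.  -12.7] turn/16 [-0.0122 -0.0433  0.0122]
top face centre [637.1 130.6 104. ] sides 53.5 53.7
```

Request:
apply_moves([
  [0,0,-16,0,0,0,0],
  [0,0,-16,0,0,0,0],
  [0,0,-16,0,0,0,0],
  [0,0,-16,0,0,0,0],
  [27.2,0,-12.7,0,0,0,0],
  [27.2,0,-12.7,0,0,0,0],
  [27.2,0,-12.7,0,0,0,0],
  [27.2,0,-12.7,0,0,0,0],
  [0,0,0,-0.0397,-0.0678,0.0397,0],
  [0,0,0,-0.0397,-0.0678,0.0397,0],
  [0,0,0,-0.0397,-0.0678,0.0397,0],
  [0,0,0,-0.0397,-0.0678,0.0397,0],
  [0,0,0,-0.0397,-0.0678,0.0397,0],
  [0,0,0,-0.0397,-0.0678,0.0397,0],
  [0,0,0,-0.0397,-0.0678,0.0397,0],
  [0,0,0,-0.0397,-0.0678,0.0397,0],
  [0,0,0,-0.0397,-0.0678,0.0397,0],
  [0,0,0,-0.0397,-0.0678,0.0397,0],
])

```text
time: 53.1
tool_pos: [601.7, 103.1, 208.2]
tcp_rot: [180.0, -24.9, 8.3]
ft_force: [-0.6, 0.6, -0.2]
finger_gap: 85.3
grip_force: 0.0
```

Request:
apply_moves([
  [0,0,0,0,0,-0.1848,0],
  [0,0,0,0,0,-0.1848,0],
  [0,0,0,0,0,-0.1848,0],
  [0,0,0,0,0,-0.1848,0],
  [0,0,0,0,0,-0.1848,0],
  [0,0,0,0,0,-0.1848,0],
  [0,0,0,0,0,-0.1848,0],
  [0,0,0,0,0,-0.1848,0],
  [0,0,0,0,0,-0.1848,0],
  [0,0,0,0,0,-0.1848,0],
  [0,0,0,0,0,-0.1848,0],
  [0,0,0,0,0,-0.1848,0],
  [0,0,0,0,0,-0.1848,0],
  [0,0,0,0,0,-0.1848,0],
  [0,0,0,0,0,-0.1848,0],
  [0,0,0,0,0,-0.1848,0],
  [0,0,0,0,0,-0.1848,0],
  [0,0,0,0,0,0,0],
])

```text
time: 55.35
tool_pos: [601.7, 103.0, 207.9]
tcp_rot: [179.9, 25.0, -171.7]
ft_force: [-1.5, 0.0, 0.7]
finger_gap: 85.2
grip_force: 0.0
```

```bash
python3 - <<'E'
from go import *
st(); im=find(); im=find(180); print(sensors.sense()["joint_pos"].round(0))
topface(104,(634,130),180);topface(104,(634,-70),180)
cv2.imwrite("pics/v7.png",cv2.resize(im[190:340,200:500],(800,400))[:,:,::-1])
grasp([471,30.5],8.4,27,12)
E
```

```text
55.35 [601.7 103.  207.9] [ 179.9   25.  -171.7] F [-1.5  0.   0.7] gap 85.2 grip 0.0
wide [391.8 120.4] size [np.float64(51.3), np.float64(137.6)] az -87.0
[  4. -13. 112.   2.  57. -95.]
top face centre [637.3 130.8 104. ] sides 53.1 53.7
top face centre [636.1 -71.  104. ] sides 54.4 54.6
TCP [468.3  30.1   7.1]
pos [601.9 103.  208.2]
turn in tool [ 0.001  0.001 -0.003]
then shift in tool [189.1 -52.6  67.5] rows 5
down in tool [25.4 -0.  54.4]
```

```bash
python3 - <<'E'
from go import *
s=optics.snapshot("side"); t=optics.snapshot("top")
cv2.imwrite("pics/v8.png",np.hstack([cv2.resize(s[180:300,190:350],(460,345)),cv2.resize(t[250:340,220:340],(340,345))[:,:]])[:,:,::-1])
E
```

```text
(no output)
```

View pics/v8.png

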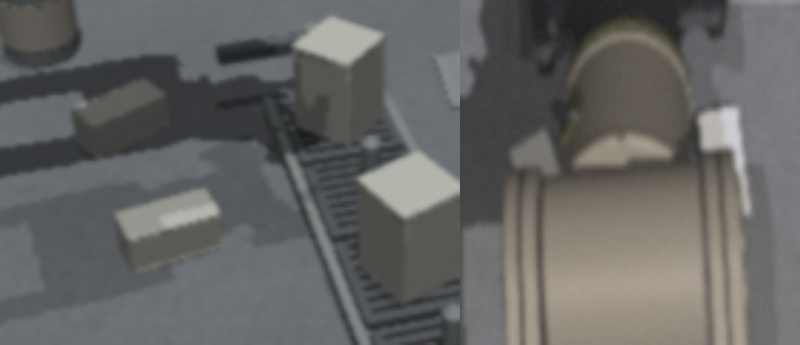

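The side crop shows both narrow jars where they were first measured, at (168,228) and (122,118), and the two wide jars seated. Grasping narrow n1.

Request:
apply_moves([
  [37.8,-10.5,13.5,0,0,0,0],
  [37.8,-10.5,13.5,0,0,0,0],
  [37.8,-10.5,13.5,0,0,0,0],
  [37.8,-10.5,13.5,0,0,0,0],
  [37.8,-10.5,13.5,0,0,0,0],
  [0,0,0,0,0,0,0],
  [0,0,0,0,0,0,0],
])

```text
time: 56.52
tool_pos: [469.9, 30.0, 68.5]
tcp_rot: [-180.0, 25.2, -171.6]
ft_force: [0.7, 0.3, 1.7]
finger_gap: 85.4
grip_force: 0.0
```

Request:
apply_moves([
  [8.5,0,18.1,0,0,0,0],
  [8.5,0,18.1,0,0,0,0],
  [8.5,0,18.1,0,0,0,0],
  [0,0,0,0,0,0,0],
  [0,0,0,0,0,0,1],
  [0,0,0,0,0,0,1],
  [0,0,0,0,0,0,1],
  [0,0,0,0,0,0,1],
  [0,0,0,0,0,0,1],
  [0,0,0,0,0,0,1],
  [0,0,0,0,0,0,1],
], force=40)

```text
time: 57.9
tool_pos: [469.7, 30.1, 8.4]
tcp_rot: [-180.0, 25.2, -171.6]
ft_force: [-3.2, -0.1, 5.8]
finger_gap: 35.5
grip_force: 41.1
```

Request:
apply_moves([
  [-8,0,-18,0,0,0,1],
  [-17,0,-36,0,0,0,1],
  [-17,0,-36,0,0,0,1],
  [-17,0,-36,0,0,0,1],
  [0,0,0,0,0,0,1],
  [0,0,0,0,0,0,1],
])

```text
time: 58.65
tool_pos: [468.4, 30.2, 145.7]
tcp_rot: [180.0, 25.1, -171.6]
ft_force: [0.3, -0.9, -1.2]
finger_gap: 35.0
grip_force: 40.2
```

```bash
python3 - <<'E'
from go import *
st()
for F in (0,20): run([471,30.5],8.4,18,[469.7,30.1,8.4],(632.8,-170),37,F)
for F in (20,40): run([471,30.5],8.4,18,[469.7,30.1,8.4],(634,30),37,F)
E
```

```text
58.65 [468.4  30.2 145.7] [ 180.    25.1 -171.6] F [ 0.3 -0.9 -1.2] gap 35.0 grip 40.2
off [-5.3  0.2 -8.1] final TCP [ 642.4 -169.8   60.3] mouth dir [-0. -0. -1.]
j6 after 71.0
dq 6.7 7.7 6.9 err 0.0 0.0 0.0 [-36.   8. 133. 120.  38. -54.]
shift [141.8 223.3  33.9] /6 [23.6 37.2  5.7]
turn [-0.106  0.696  0.106] /16 [-0.0066  0.0435  0.0066]
off [-5.3  0.2 -8.1] final TCP [ 641.8 -166.5   60.3] mouth dir [-0. -0. -1.]
j6 after 71.0
dq 6.7 5.2 3.6 err 0.0 0.0 0.0 [-46.  18. 122.  90.  56. -44.]
shift [141.7 220.   33.9] /6 [23.6 36.7  5.6]
turn [ 0.146  0.695 -0.146] /16 [ 0.0091  0.0434 -0.0091]
off [-5.3  0.2 -8.1] final TCP [643.   33.5  60.3] mouth dir [-0. -0. -1.]
j6 after 71.0
dq 6.6 8.4 6.5 err 0.0 0.0 0.0 [-21.   6. 135. 115.  41. -52.]
shift [169.3  22.3  46.8] /6 [28.2  3.7  7.8]
turn [ 0.146  0.695 -0.146] /16 [ 0.0091  0.0434 -0.0091]
off [-5.3  0.2 -8.1] final TCP [641.2  36.3  60.3] mouth dir [-0. -0. -1.]
j6 after 71.0
dq 6.5 7.4 3.7 err 0.0 0.0 0.0 [-31.  17. 123.  87.  59. -44.]
shift [168.1  19.3  46.3] /6 [28.   3.2  7.7]
turn [ 0.398  0.679 -0.397] /16 [ 0.0249  0.0424 -0.0248]
```

Request:
apply_moves([
  [0,0,0,0,0,0.1848,1],
  [0,0,0,0,0,0.1848,1],
  [0,0,0,0,0,0.1848,1],
  [0,0,0,0,0,0.1848,1],
  [0,0,0,0,0,0.1848,1],
  [0,0,0,0,0,0.1848,1],
  [0,0,0,0,0,0.1848,1],
  [0,0,0,0,0,0.1848,1],
  [0,0,0,0,0,0.1848,1],
  [0,0,0,0,0,0.1848,1],
  [0,0,0,0,0,0.1848,1],
  [0,0,0,0,0,0.1848,1],
  [0,0,0,0,0,0.1848,1],
  [0,0,0,0,0,0.1848,1],
  [0,0,0,0,0,0.1848,1],
  [0,0,0,0,0,0.1848,1],
  [0,0,0,0,0,0.1848,1],
  [0,0,0,0,0,0,1],
])

```text
time: 60.9
tool_pos: [467.5, 30.3, 144.0]
tcp_rot: [-180.0, -24.9, 8.5]
ft_force: [-0.2, 0.6, 0.1]
finger_gap: 35.5
grip_force: 40.2
```

Request:
apply_moves([
  [28.2,3.7,7.8,0,0,0,1],
  [28.2,3.7,7.8,0,0,0,1],
  [28.2,3.7,7.8,0,0,0,1],
  [28.2,3.7,7.8,0,0,0,1],
  [28.2,3.7,7.8,0,0,0,1],
  [28.2,3.7,7.8,0,0,0,1],
  [0,0,0,0.0122,0.0579,-0.0122,1],
  [0,0,0,0.0122,0.0579,-0.0122,1],
  [0,0,0,0.0122,0.0579,-0.0122,1],
  [0,0,0,0.0122,0.0579,-0.0122,1],
  [0,0,0,0.0122,0.0579,-0.0122,1],
  [0,0,0,0.0122,0.0579,-0.0122,1],
  [0,0,0,0.0122,0.0579,-0.0122,1],
  [0,0,0,0.0122,0.0579,-0.0122,1],
  [0,0,0,0.0122,0.0579,-0.0122,1],
  [0,0,0,0.0122,0.0579,-0.0122,1],
  [0,0,0,0.0122,0.0579,-0.0122,1],
  [0,0,0,0.0122,0.0579,-0.0122,1],
  [0,0,0,0,0,0,1],
  [0,0,0,0,0,0,1],
])

```text
time: 63.4
tool_pos: [643.0, 33.5, 174.9]
tcp_rot: [179.9, -64.9, 20.2]
ft_force: [0.2, 0.9, -0.1]
finger_gap: 35.4
grip_force: 40.2
```

```bash
python3 - <<'E'
from go import *
st(); print(sensors.sense()["joint_pos"].round(0))
Pf,Rf=place([471,30.5],8.4,18,[469.7,30.1,8.4],(634,30),37,20)
to([Pf[0],Pf[1],175],Rf); to(Pf,Rf); print("down 25",Rf.inv().apply([0,0,-25]).round(1))
topface(96+175-60,(634,30),180)
im=find()
s=optics.snapshot("side");cv2.imwrite("pics/v9.png",cv2.resize(s[120:320,180:420],(720,600))[:,:,::-1])
E
```

```text
63.4 [643.   33.5 174.9] [179.9 -64.9  20.2] F [ 0.2  0.9 -0.1] gap 35.4 grip 40.2
[-22. -16. 137.  89.  37. -20.]
off [-5.3  0.2 -8.1] final TCP [643.   33.5  60.3] mouth dir [-0. -0. -1.]
pos [643.   33.5 174.9]
turn in tool [-0.001  0.002  0.001]
then shift in tool [ 0.1  0.  -0.1] rows 1
pos [643.   33.5 174.9]
turn in tool [-0.001  0.002  0.001]
then shift in tool [-103.8    0.    48.4] rows 3
down 25 [-22.7   0.   10.6]
top face centre [635.2  30.4 211. ] sides 34.2 34.5
narrow [455.7 194.4] size [np.float64(36.1), np.float64(73.9)] az 24.0
```

View pics/v9.png

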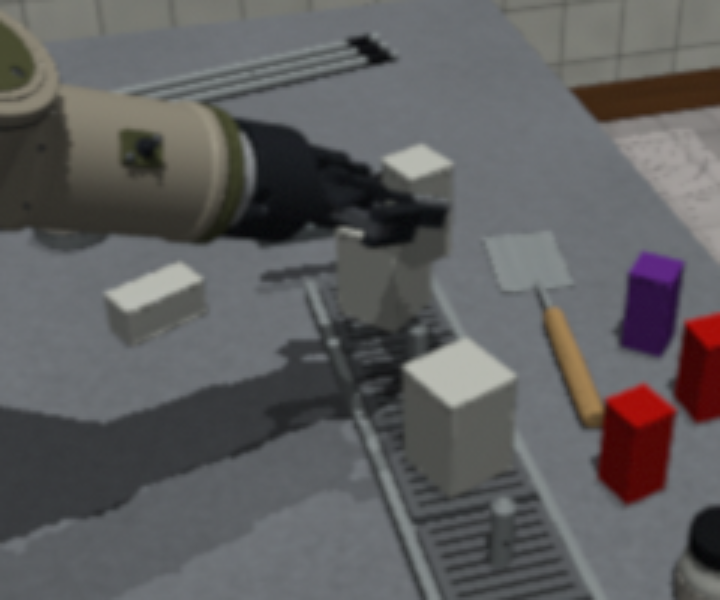

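The narrow jar hangs base-up at (418,160) over the thin peg, and the top face measures (635,30). Narrow n2 is unmoved. Lowering.

Request:
apply_moves([
  [-22.7,0,10.6,0,0,0,1],
  [-22.7,0,10.6,0,0,0,1],
  [-22.7,0,10.6,0,0,0,1],
  [-22.7,0,10.6,0,0,0,1],
  [0,0,0,0,0,0,1],
  [-5.4,0,2.5,0,0,0,1],
  [-4.5,0,2.1,0,0,0,1],
  [-2.7,0,1.3,0,0,0,1],
  [0,0,0,0,0,0,1],
  [0,0,0,0,0,0,1],
])

```text
time: 64.8
tool_pos: [643.3, 33.6, 61.6]
tcp_rot: [180.0, -65.0, 20.1]
ft_force: [-0.1, -0.2, 0.0]
finger_gap: 35.5
grip_force: 40.2
```

Request:
apply_moves([
  [-1.8,0,0.8,0,0,0,1],
  [-1.8,0,0.8,0,0,0,1],
  [0,0,0,0,0,0,1],
  [0,0,0,0,0,0,1],
])

```text
time: 65.3
tool_pos: [644.7, 33.7, 60.1]
tcp_rot: [179.9, -65.3, 20.2]
ft_force: [-7.1, -0.6, 13.4]
finger_gap: 35.2
grip_force: 41.8
```

Seated. Releasing with a limited opening and working out the retreat.

Request:
apply_moves([
  [0,0,0,0,0,0,0.35],
  [0,0,0,0,0,0,0.35],
  [0,0,0,0,0,0,0.35],
  [0,0,0,0,0,0,0.35],
])

```text
time: 65.8
tool_pos: [643.0, 33.7, 57.2]
tcp_rot: [-180.0, -65.0, 20.0]
ft_force: [-0.1, 0.4, 0.4]
finger_gap: 55.4
grip_force: 0.0
```

```bash
python3 - <<'E'
from back import *
st(); back(24.2,20); topface(96,(634,30),180)
E
```

```text
65.8 [643.   33.7  57.2] [-180.  -65.   20.] F [-0.1  0.4  0.4] gap 55.4 grip 0.0
dq 4.3 9.2 4.9 err 2.5 5.7 0.0 [-13. -14. 113.  17.  62.  48.] A [588.  13.  85.] B [588.  13. 205.]
up in tool /4 [ 27.2  -0.  -12.7] turn/16 [ 0.0032 -0.0436 -0.0032]
top face centre [636.8  30.5  96. ] sides 33.4 34.7
```

Request:
apply_moves([
  [0,0,-15,0,0,0,0.35],
  [0,0,-15,0,0,0,0.35],
  [0,0,-15,0,0,0,0.35],
  [27.2,0,-12.7,0,-0.03,0,0.2],
  [27.2,0,-12.7,0,-0.03,0,0],
  [27.2,0,-12.7,0,-0.03,0,0],
  [27.2,0,-12.7,0,-0.03,0,0],
  [0,0,0,0.005,-0.064,-0.005,0],
  [0,0,0,0.005,-0.064,-0.005,0],
  [0,0,0,0.005,-0.064,-0.005,0],
  [0,0,0,0.005,-0.064,-0.005,0],
  [0,0,0,0.005,-0.064,-0.005,0],
  [0,0,0,0.005,-0.064,-0.005,0],
  [0,0,0,0.005,-0.064,-0.005,0],
  [0,0,0,0.005,-0.064,-0.005,0],
  [0,0,0,0.005,-0.064,-0.005,0],
  [0,0,0,0,0,0,0],
])

```text
time: 67.97
tool_pos: [610.5, 21.8, 196.8]
tcp_rot: [-179.8, -25.2, 23.6]
ft_force: [0.6, 0.6, -1.1]
finger_gap: 85.3
grip_force: 0.0
```

Request:
apply_moves([
  [0,0,0,0,0,-0.1848,0],
  [0,0,0,0,0,-0.1848,0],
  [0,0,0,0,0,-0.1848,0],
  [0,0,0,0,0,-0.1848,0],
  [0,0,0,0,0,-0.1848,0],
  [0,0,0,0,0,-0.1848,0],
  [0,0,0,0,0,-0.1848,0],
  [0,0,0,0,0,-0.1848,0],
  [0,0,0,0,0,-0.1848,0],
  [0,0,0,0,0,-0.1848,0],
  [0,0,0,0,0,-0.1848,0],
  [0,0,0,0,0,-0.1848,0],
  [0,0,0,0,0,-0.1848,0],
  [0,0,0,0,0,-0.1848,0],
  [0,0,0,0,0,-0.1848,0],
  [0,0,0,0,0,-0.1848,0],
  [0,0,0,0,0,-0.1848,0],
  [0,0,0,0,0,0,0],
])

```text
time: 70.22
tool_pos: [609.3, 21.4, 195.7]
tcp_rot: [179.7, 25.2, -156.6]
ft_force: [0.1, 0.7, -0.2]
finger_gap: 85.1
grip_force: 0.0
```

```bash
python3 - <<'E'
from go import *
st(); print(sensors.sense()["joint_pos"].round(0)); im=find()
topface(104,(634,130),180);topface(104,(634,-70),180);topface(96,(634,30),180)
grasp([455.7,194.4],24.2,27,12)
E
```

```text
70.22 [609.3  21.4 195.7] [ 179.7   25.2 -156.6] F [ 0.1  0.7 -0.2] gap 85.1 grip 0.0
[ -11.  -11.  110.   17.   60. -131.]
narrow [457.5 195.2] size [np.float64(36.1), np.float64(69.8)] az 24.0
wide [423.6 -96.9] size [np.float64(59.1), np.float64(126.0)] az 77.2
top face centre [637.1 130.6 104. ] sides 53.5 53.7
top face centre [635.8 -71.4 104. ] sides 54.3 54.7
top face centre [638.2  30.6  96. ] sides 33.5 32.8
TCP [453.2 193.3   7.1]
pos [609.6  21.4 196.2]
turn in tool [-0.001  0.003 -0.014]
then shift in tool [120.  220.9  86.5] rows 6
down in tool [25.4  0.  54.4]
```

Request:
apply_moves([
  [20,36.8,14.4,0,0,-0.014,0],
  [20,36.8,14.4,0,0,0,0],
  [20,36.8,14.4,0,0,0,0],
  [20,36.8,14.4,0,0,0,0],
  [20,36.8,14.4,0,0,0,0],
  [20,36.8,14.4,0,0,0,0],
  [0,0,0,0,0,0,0],
  [0,0,0,0,0,0,0],
])

```text
time: 71.42
tool_pos: [454.4, 193.2, 67.7]
tcp_rot: [-179.9, 25.2, -155.6]
ft_force: [0.1, -0.8, 0.2]
finger_gap: 85.4
grip_force: 0.0
```

```bash
python3 - <<'E'
from go import *
grasp([455.7,194.4],24.2,27,12,up=0); print(sensors.sense()["joint_pos"].round(0))
E
```

```text
TCP [453.2 193.3   7.1]
pos [454.4 193.2  67.7]
turn in tool [-0.001  0.004  0.003]
then shift in tool [26.5  0.6 54.5] rows 2
down in tool [0. 0. 0.]
[  14.  -26.  137.    6.   45. -104.]
```

Request:
apply_moves([
  [8.8,0.2,18.1,0,0,0,0],
  [8.8,0.2,18.1,0,0,0,0],
  [8.8,0.2,18.1,0,0,0,0],
  [0,0,0,0,0,0,0],
  [0,0,0,0,0,0,1],
  [0,0,0,0,0,0,1],
  [0,0,0,0,0,0,1],
  [0,0,0,0,0,0,1],
  [0,0,0,0,0,0,1],
  [0,0,0,0,0,0,1],
  [0,0,0,0,0,0,1],
])

```text
time: 72.8
tool_pos: [453.7, 193.4, 7.8]
tcp_rot: [-179.8, 25.3, -155.6]
ft_force: [-3.2, -2.6, 6.6]
finger_gap: 35.2
grip_force: 40.7
```

Request:
apply_moves([
  [-8,0,-18,0,0,0,1],
  [-17,0,-36,0,0,0,1],
  [-17,0,-36,0,0,0,1],
  [-17,0,-36,0,0,0,1],
  [0,0,0,0,0,0,1],
  [0,0,0,0,0,0,1],
])

```text
time: 73.55
tool_pos: [452.1, 193.4, 145.2]
tcp_rot: [-179.9, 25.1, -155.6]
ft_force: [0.1, -0.1, -0.4]
finger_gap: 35.5
grip_force: 40.0
```

```bash
python3 - <<'E'
from go import *
st()
for F in (0,10): run([455.7,194.4],24.2,18,[453.8,193.4,8.4],(632.8,-170),37,F)
E
```

```text
73.55 [452.1 193.4 145.2] [-179.9   25.1 -155.6] F [ 0.1 -0.1 -0.4] gap 35.5 grip 40.0
off [-6.   0.1 -7.8] final TCP [ 642.4 -169.9   61.1] mouth dir [-0.  0. -1.]
j6 after 78.0
dq 12.8 8.0 6.9 err 0.0 0.0 0.0 [-36.   8. 133. 120.  38. -53.]
shift [ 33.4 409.4 -16.3] /6 [ 5.6 68.2 -2.7]
turn [-0.306  0.685  0.308] /16 [-0.0191  0.0428  0.0192]
off [-6.   0.1 -7.8] final TCP [ 642.2 -168.2   61.1] mouth dir [-0. -0. -1.]
j6 after 78.0
dq 12.8 5.2 4.7 err 0.0 0.0 0.0 [-42.  12. 128. 102.  47. -47.]
shift [ 33.9 407.9 -16. ] /6 [ 5.6 68.  -2.7]
turn [-0.18   0.692  0.183] /16 [-0.0112  0.0432  0.0114]
```

Request:
apply_moves([
  [0,0,0,0,0,0.1848,1],
  [0,0,0,0,0,0.1848,1],
  [0,0,0,0,0,0.1848,1],
  [0,0,0,0,0,0.1848,1],
  [0,0,0,0,0,0.1848,1],
  [0,0,0,0,0,0.1848,1],
  [0,0,0,0,0,0.1848,1],
  [0,0,0,0,0,0.1848,1],
  [0,0,0,0,0,0.1848,1],
  [0,0,0,0,0,0.1848,1],
  [0,0,0,0,0,0.1848,1],
  [0,0,0,0,0,0.1848,1],
  [0,0,0,0,0,0.1848,1],
  [0,0,0,0,0,0.1848,1],
  [0,0,0,0,0,0.1848,1],
  [0,0,0,0,0,0.1848,1],
  [0,0,0,0,0,0.1848,1],
  [0,0,0,0,0,0,1],
])

```text
time: 75.8
tool_pos: [451.3, 193.1, 143.5]
tcp_rot: [179.9, -25.0, 24.5]
ft_force: [0.2, 0.4, -1.3]
finger_gap: 35.6
grip_force: 40.0
```

Request:
apply_moves([
  [3.8,45.3,-1.8,0,0,0,1],
  [3.8,45.3,-1.8,0,0,0,1],
  [3.8,45.3,-1.8,0,0,0,1],
  [3.8,45.3,-1.8,0,0,0,1],
  [3.8,45.3,-1.8,0,0,0,1],
  [3.8,45.3,-1.8,0,0,0,1],
  [3.8,45.3,-1.8,0,0,0,1],
  [3.8,45.3,-1.8,0,0,0,1],
  [3.8,45.3,-1.8,0,0,0,1],
  [0,0,0,-0.018,0.0692,0.0183,1],
  [0,0,0,-0.018,0.0692,0.0183,1],
  [0,0,0,-0.018,0.0692,0.0183,1],
  [0,0,0,-0.018,0.0692,0.0183,1],
  [0,0,0,-0.018,0.0692,0.0183,1],
  [0,0,0,-0.018,0.0692,0.0183,1],
  [0,0,0,-0.018,0.0692,0.0183,1],
  [0,0,0,-0.018,0.0692,0.0183,1],
  [0,0,0,-0.018,0.0692,0.0183,1],
  [0,0,0,-0.018,0.0692,0.0183,1],
  [0,0,0,0,0,0,1],
])

```text
time: 78.3
tool_pos: [641.0, -167.0, 172.2]
tcp_rot: [-179.9, -64.8, 9.9]
ft_force: [0.5, 0.1, -0.5]
finger_gap: 35.8
grip_force: 40.2
```

```bash
python3 - <<'E'
from go import *
st()
Pf,Rf=place([455.7,194.4],24.2,18,[453.7,193.4,7.8],(632.8,-170),37,10)
to(Pf,Rf); to([Pf[0],Pf[1],175],Rf)
topface(96+175-60,(632.8,-170),180)
topface(104,(634,130),180);topface(104,(634,-70),180);topface(96,(634,30),180)
E
```

```text
78.3 [ 641.  -167.   172.2] [-179.9  -64.8    9.9] F [ 0.5  0.1 -0.5] gap 35.8 grip 40.2
off [-6.3  0.1 -8.3] final TCP [ 642.8 -168.1   61.2] mouth dir [-0. -0. -1.]
pos [ 641.  -167.   172.2]
turn in tool [-0.001  0.003 -0.001]
then shift in tool [-99.9   1.4  48.4] rows 3
pos [ 641.  -167.   172.2]
turn in tool [-0.001  0.003 -0.001]
then shift in tool [3.2 1.4 0.3] rows 1
top face centre [ 632.  -168.9  211. ] sides 35.1 34.1
top face centre [636.8 130.8 104. ] sides 55.3 53.6
top face centre [636.1 -71.1 104. ] sides 54.7 54.6
top face centre [636.9  30.1  96. ] sides 34.8 34.4
```

Request:
apply_moves([
  [-22.6,1.0,11.2,0,0,0,1],
  [-22.7,0,10.6,0,0,0,1],
  [-22.7,0,10.6,0,0,0,1],
  [-22.7,0,10.6,0,0,0,1],
  [0,0,0,0,0,0,1],
  [-4.5,0,2.1,0,0,0,1],
  [-2.7,0,1.3,0,0,0,1],
  [-1.8,0,0.8,0,0,0,1],
  [0,0,0,0,0,0,1],
  [0,0,0,0,0,0,1],
])

```text
time: 79.75
tool_pos: [643.5, -168.9, 65.7]
tcp_rot: [-180.0, -65.0, 10.0]
ft_force: [0.4, -0.5, -0.0]
finger_gap: 35.4
grip_force: 40.2
```

Request:
apply_moves([
  [-3.2,0,1.5,0,0,0,1],
  [-1.8,0,0.8,0,0,0,1],
  [-1.8,0,0.8,0,0,0,1],
  [0,0,0,0,0,0,1],
  [0,0,0,0,0,0,1],
])

```text
time: 80.38
tool_pos: [644.9, -169.1, 61.2]
tcp_rot: [179.9, -65.4, 10.2]
ft_force: [-10.0, 3.0, 17.5]
finger_gap: 35.6
grip_force: 42.2
```

Request:
apply_moves([
  [0,0,0,0,0,0,0.35],
  [0,0,0,0,0,0,0.35],
  [0,0,0,0,0,0,0.35],
  [0,0,0,0,0,0,0.35],
])

```text
time: 80.88
tool_pos: [643.2, -168.7, 57.6]
tcp_rot: [-179.9, -65.0, 9.9]
ft_force: [0.3, -0.3, 0.4]
finger_gap: 55.8
grip_force: 0.0
```

```bash
python3 - <<'E'
from back import *
st(); s=sensors.sense(); q=s["joint_pos"]; p,R=cur()
A=p-50*R.apply([0,0,1]); B=A+[0,0,120]
q,a,b=path(q,A,R,4); q,c,d=path(q,B,R,4); print(a,b,c,d,"up/4",(R.inv().apply([0,0,120])/4).round(1))
L=np.array([570.,217.8,120])
for yaw in (0,180):
    Rd=Ro.from_euler("xyz",[180,0,yaw],degrees=True)
    q2,e,f=path(q,B,Rd,12); q3,g,h=path(q2,L,Rd,9); print(yaw,"turn",rows(R,Rd),"shift",Rd.inv().apply(L-B).round(1),"dq",e,g,"err",f,h,q2.round(0),q3.round(0))
topface(96,(633,-170),180)
E
```

```text
80.88 [ 643.2 -168.7   57.6] [-179.9  -65.     9.9] F [ 0.3 -0.3  0.4] gap 55.8 grip 0.0
2.0 0.0 6.4 0.0 up/4 [ 27.2  -0.  -12.7]
0 turn [-0.099 -1.131  0.154] shift [ -28.6 -394.4   78.8] dq 11.3 4.3 err 0.0 0.0 [-21.  12.  84.   0.  84.  69.] [ 16.  13.  91.   0.  76. 106.]
180 turn [ 1.608 -0.141 -2.523] shift [ 28.6 394.4  78.8] dq 10.6 4.3 err 0.0 0.0 [ -21.   12.   84.    0.   84. -111.] [ 16.  13.  91.   0.  76. -74.]
top face centre [ 636.3 -171.3   96. ] sides 34.7 34.5
```

Request:
apply_moves([
  [0,0,-12.5,0,0,0,0.35],
  [0,0,-12.5,0,0,0,0.35],
  [0,0,-12.5,0,0,0,0.35],
  [0,0,-12.5,0,0,0,0.35],
  [27.2,0,-12.7,0,0,0,0.35],
  [27.2,0,-12.7,0,0,0,0],
  [27.2,0,-12.7,0,0,0,0],
  [27.2,0,-12.7,0,0,0,0],
  [0,0,0,-0.0083,-0.0943,0.0128,0],
  [0,0,0,-0.0083,-0.0943,0.0128,0],
  [0,0,0,-0.0083,-0.0943,0.0128,0],
  [0,0,0,-0.0083,-0.0943,0.0128,0],
  [0,0,0,-0.0083,-0.0943,0.0128,0],
  [0,0,0,-0.0083,-0.0943,0.0128,0],
  [0,0,0,-0.0083,-0.0943,0.0128,0],
  [0,0,0,-0.0083,-0.0943,0.0128,0],
  [0,0,0,-0.0083,-0.0943,0.0128,0],
  [0,0,0,-0.0083,-0.0943,0.0128,0],
  [0,0,0,-0.0083,-0.0943,0.0128,0],
  [0,0,0,-0.0083,-0.0943,0.0128,0],
])

```text
time: 83.42
tool_pos: [597.7, -177.6, 199.8]
tcp_rot: [179.8, 0.2, -0.1]
ft_force: [0.2, 0.5, 0.8]
finger_gap: 85.2
grip_force: 0.0
```

Request:
apply_moves([
  [0,0,0,0,0,-0.1848,0],
  [0,0,0,0,0,-0.1848,0],
  [0,0,0,0,0,-0.1848,0],
  [0,0,0,0,0,-0.1848,0],
  [0,0,0,0,0,-0.1848,0],
  [0,0,0,0,0,-0.1848,0],
  [0,0,0,0,0,-0.1848,0],
  [0,0,0,0,0,-0.1848,0],
  [0,0,0,0,0,-0.1848,0],
  [0,0,0,0,0,-0.1848,0],
  [0,0,0,0,0,-0.1848,0],
  [0,0,0,0,0,-0.1848,0],
  [0,0,0,0,0,-0.1848,0],
  [0,0,0,0,0,-0.1848,0],
  [0,0,0,0,0,-0.1848,0],
  [0,0,0,0,0,-0.1848,0],
  [0,0,0,0,0,-0.1848,0],
  [0,0,0,0,0,0,0],
])

```text
time: 85.68
tool_pos: [597.7, -177.4, 199.3]
tcp_rot: [-179.9, -0.0, 179.9]
ft_force: [-0.3, -0.4, 0.1]
finger_gap: 85.5
grip_force: 0.0
```

```bash
python3 - <<'E'
from back import *
st(); to([570,217.8,120],Ro.from_euler("xyz",[180,0,180],degrees=True))
for z,p in ((104,(634,130)),(96,(634,30)),(104,(634,-70)),(96,(633,-170))): topface(z,p,180)
s=optics.snapshot("side");t=optics.snapshot("top")
cv2.imwrite("pics/v10.png",np.hstack([cv2.resize(s[150:400,210:460],(400,400)),cv2.resize(t[160:320,200:360],(400,400))])[:,:,::-1])
E
```

```text
85.67 [ 597.7 -177.4  199.3] [-179.9   -0.   179.9] F [-0.3 -0.4  0.1] gap 85.5 grip 0.0
pos [ 597.7 -177.4  199.3]
turn in tool [-0.002 -0.    -0.002]
then shift in tool [ 27.7 395.2  79.3] rows 9
top face centre [636.9 131.  104. ] sides 54.5 53.9
top face centre [637.6 131.7  96. ] sides 55.1 54.3
top face centre [637.  130.9 104. ] sides 54.7 53.9
top face centre [ 505.9 -397.8   96. ] sides 35.9 53.9
```

Request:
apply_moves([
  [3.5,49.4,9.9,0,0,0,0],
  [3.5,49.4,9.9,0,0,0,0],
  [3.5,49.4,9.9,0,0,0,0],
  [3.5,49.4,9.9,0,0,0,0],
  [3.5,49.4,9.9,0,0,0,0],
  [3.5,49.4,9.9,0,0,0,0],
  [3.5,49.4,9.9,0,0,0,0],
  [3.5,49.4,9.9,0,0,0,0],
  [0,0,0,0,0,0,0],
  [0,0,0,0,0,0,0],
])

```text
time: 87.22
tool_pos: [570.5, 218.1, 119.5]
tcp_rot: [-179.9, 0.0, -180.0]
ft_force: [0.1, -0.5, -0.7]
finger_gap: 85.6
grip_force: 0.0
```

```bash
python3 - <<'E'
from back import *
st(); to([570.5,217.8,39])
for z,p in ((96,(634,30)),(104,(634,-70)),(96,(633,-170)),(86,(553,-337)),(78,(546,-433))): topface(z,p,180)
t=optics.snapshot("top"); find(100)
E
```

```text
87.22 [570.5 218.1 119.5] [-179.9    0.  -180. ] F [ 0.1 -0.5 -0.7] gap 85.6 grip 0.0
pos [570.5 218.1 119.5]
then shift in tool [-0.  -0.2 80.5] rows 2
top face centre [637.1  30.2  96. ] sides 33.5 33.6
top face centre [635.9 -70.8 104. ] sides 54.0 54.6
top face centre [ 636.5 -171.2   96. ] sides 33.7 34.0
top face centre [ 551.5 -340.6   86. ] sides 56.2 60.1
top face centre [ 545.2 -433.1   78. ] sides 31.3 35.5
```

All four pegs now read a jar at seated height, and both dry jars stand in the tray. Opening the valve halfway: grip the lever and swing it 45°.

Request:
apply_moves([
  [0,0,27,0,0,0,0],
  [0,0,27,0,0,0,0],
  [0,0,27,0,0,0,0],
  [0,0,0,0,0,0,1],
  [0,0,0,0,0,0,1],
  [0,0,0,0,0,0,1],
  [0,0,0,0,0,0,1],
  [0,0,0,0,0,0,1],
  [0,0,0,0,0,0,1],
  [0,0,0,0,0,0,1],
], force=40)

```text
time: 88.82
tool_pos: [571.5, 218.3, 40.0]
tcp_rot: [-180.0, 0.1, 180.0]
ft_force: [-1.6, -1.6, 6.2]
finger_gap: 13.3
grip_force: 42.9
```

Request:
apply_moves([
  [-0.3,6.4,0,0,0,0.0985,1],
  [-0.3,6.4,0,0,0,0.0985,1],
  [-0.3,6.4,0,0,0,0.0985,1],
  [-0.3,6.4,0,0,0,0.0985,1],
  [-0.3,6.4,0,0,0,0.0985,1],
  [-0.3,6.4,0,0,0,0.0985,1],
  [-0.3,6.4,0,0,0,0.0985,1],
  [-0.3,6.4,0,0,0,0.0985,1],
  [0,0,0,0,0,0,1],
  [0,0,0,0,0,0,1],
])

```text
time: 90.08
tool_pos: [591.0, 263.7, 39.9]
tcp_rot: [180.0, 0.2, 134.8]
ft_force: [2.6, -5.1, 6.1]
finger_gap: 13.0
grip_force: 43.1
```

Request:
apply_moves([
  [0,0,0,0,0,0,0],
  [0,0,0,0,0,0,0],
  [0,0,0,0,0,0,0],
  [0,0,0,0,0,0,0],
  [0,0,-50,0,0,0,0],
  [0,0,-50,0,0,0,0],
  [0,0,-50,0,0,0,0],
  [45,40,0,0,0,0,0],
  [45,40,0,0,0,0,0],
  [45,0,0,0,0,0,0],
  [0,0,0,0,0,0,0],
  [0,0,0,0,0,0,0],
])

```text
time: 91.58
tool_pos: [551.0, 416.6, 188.2]
tcp_rot: [-180.0, 0.1, 134.9]
ft_force: [0.3, 0.4, -0.8]
finger_gap: 85.5
grip_force: 0.0
```

```bash
python3 - <<'E'
from back import *
st()
for z,p in ((104,(634,130)),(96,(634,30)),(104,(634,-70)),(96,(633,-170))): topface(z,p,180)
s=optics.snapshot("side");t=optics.snapshot("top")
cv2.imwrite("pics/v11.png",np.hstack([cv2.resize(t[190:270,200:280],(400,400),interpolation=2),cv2.resize(s[150:450,190:490],(400,400))])[:,:,::-1])
E
```

```text
91.58 [551.  416.6 188.2] [-1.800e+02  1.000e-01  1.349e+02] F [ 0.3  0.4 -0.8] gap 85.5 grip 0.0
top face centre [637.2 130.7 104. ] sides 53.5 53.5
top face centre [636.8  30.2  96. ] sides 34.0 33.8
top face centre [635.7 -71.2 104. ] sides 54.8 54.7
top face centre [ 636.5 -171.    96. ] sides 34.2 34.0
```

View pics/v11.png

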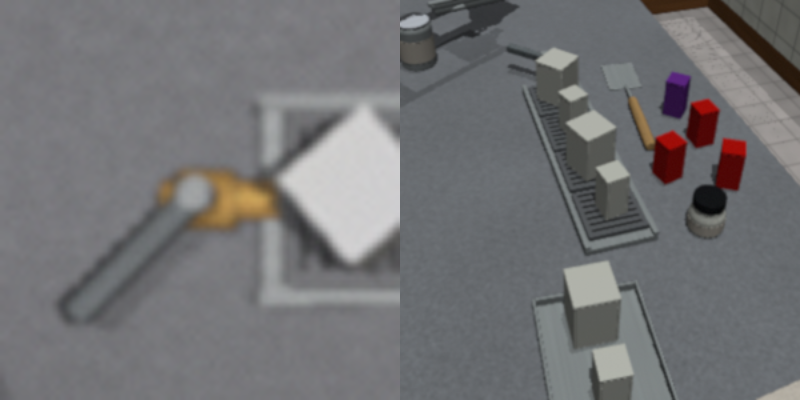

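The lever runs from (193,193) to (78,308), which is 45°. All four jars are seated upright, both dry jars are in the tray, and the bystanders are where they were. Handing in.

```bash
python3 -c "
from bench import r
print(r.hand_in())"
```

```text
the job is handed in; nothing more can be done
None
```

The job is handed in at about 92 s: I shut the valve first, stood both dry jars mouth-down in the tray, seated all four rinsed jars on matching pegs, then opened the valve to about 45° (by camera); the hand-in gave no verdict.

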